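# Refill and close the cutlery cassette, then log it on the key pad

## Task

Put every wrapped cutlery set that lies on the rubber mat flat into the open cutlery cassette, then push the cassette's cover straight down until the hooks at both ends have clicked over it. Then log the refill on the key pad: press the round key, then the long bar key, then the square key, one at a time, each right down and let go. Leave the can, the sauce bottle and the salt shaker standing where they are.

Things in the scene. Friction and masses are not known exactly. Their poses are not given: they have to be found in the camera images.
- cassette: Grey open box fixed to the worktop, 188 (x) x 124 (y) x 55 mm high; inside 180 x 116, walls 4, floor 4 mm. Origin: centre of underside; z up. A black spring hook, 30 mm wide, stands at the middle of each short end (+x, -x), rising to 80 mm above the worktop; outer faces 212 mm apart. Their sloping heads reach in over the ends of the seated cover.
- hook_a (a joint): Spring hook at the cassette's +x end: 0 = upright (home, rad), grows as it is bent outwards, about 0.1 while the cover's edge passes its head; springs back to 0 when the cover is home under it.
- hook_b (a joint): The same hook at the cassette's -x end. Pushing the cover down past both hooks takes roughly 8 to 18 N in all.
- cover: Loose grey cover, 0.18 kg: plug 176 x 112, 9 mm deep, enters the cassette mouth with 2 mm play; flange 196 (x) x 128 (y) x 5 mm lands on the rim; on top a black grip bar 80 (x) x 20 (y) x 28 mm high, top 42 mm above the origin. Origin: centre of plug's underside. Its x lies along the cassette's x, either way. Home: 46 mm above the cassette's origin; resting on the hook heads: about 60 to 65.
- mat: Black rubber mat fixed on the worktop, 220 (x) x 170 (y) x 4 mm; origin: centre of its underside. The wrapped cutlery starts on it. Beyond it stands a black riser shelf (front edge at world x = 0.68, 100 mm high, for y below -0.33): keep the gripper clear of it.
- sleeve_1: White paper-wrapped stiff cutlery set, 150 mm long (along its y), 24 mm wide (x), 9 mm thick, 30 g; origin: centre of its underside. Two to four of the four are there (None: absent).
- sleeve_2: White paper-wrapped stiff cutlery set, 150 mm long (along its y), 24 mm wide (x), 9 mm thick, 30 g; origin: centre of its underside. Two to four of the four are there (None: absent).
- sleeve_3: White paper-wrapped stiff cutlery set, 150 mm long (along its y), 24 mm wide (x), 9 mm thick, 30 g; origin: centre of its underside. Two to four of the four are there (None: absent).
- sleeve_4: White paper-wrapped stiff cutlery set, 150 mm long (along its y), 24 mm wide (x), 9 mm thick, 30 g; origin: centre of its underside. Two to four of the four are there (None: absent).
- keypad: Black console fixed on the worktop, 70 (x) x 170 (y) x 12 mm, with three grey keys in a row along its y, 50 mm apart, in an order that varies; origin: centre of its underside.
- key_round (a joint): Spring key in the console: 0 = up, 0.008 m = fully down; force about 1.6 N at first, 4.8 N fully down; it springs back. Round, 32 mm across.
- top_round (a point): Centre of the top of the round key, about 36 mm above the worktop when up; moves with it.
- key_bar (a joint): Spring key in the console: 0 = up, 0.008 m = fully down; force about 1.6 N at first, 4.8 N fully down; it springs back. Oblong bar, 40 x 16 mm, long side along the console's x.
- top_bar (a point): Centre of the top of the bar key, about 36 mm above the worktop when up; moves with it.
- key_square (a joint): Spring key in the console: 0 = up, 0.008 m = fully down; force about 1.6 N at first, 4.8 N fully down; it springs back. Square, 28 x 28 mm.
- top_square (a point): Centre of the top of the square key, about 36 mm above the worktop when up; moves with it.
- can: Drinks can, 53 mm across, 134 mm high, standing; bystander. Origin: centre of its underside.
- sauce_bottle: Red sauce bottle, 60 mm across, 187 mm high, standing; bystander. Origin: centre of its underside.
- salt_shaker: White salt shaker, 40 mm across, 81 mm high, standing; bystander. Origin: centre of its underside.

How it is judged:
By the outcome, as a careful person would: the job done as asked, in the order asked, and still so for the second after the job is handed in, with the robot touching nothing.
Of sleeve_1, sleeve_2, sleeve_3, sleeve_4 only 2 to 4 are there at a start; the rules pass over those that are not, and their reading is None.
At some moment in a run one of sleeve_1, sleeve_2, sleeve_3, sleeve_4 may be knocked a few centimetres aside while the robot is not near it.
Once in a run the grip may slacken for a moment while it holds something.
It also fails if it takes over 210 s, if anything falls off the work surface, if the arm or the gripper's body presses on something with over 40 N, if the wrist force passes 120 N, or if a joint passes its speed limit or range.

## Robot

A 7-joint arm with a two-finger parallel gripper is mounted at the origin on a cart in front of the work surface, level with it; the furniture and walls round the work are solid. World frame = base frame: x ahead of the robot, y to its left, z up, the work surface at z = 0. Lengths are in m, angles in rad, forces in N, time in s.
With the tool pointing down it reaches from about 0.425 to 0.925 m from the base axis. Payload 6.8 kg.
Tool frame: the origin (TCP) lies at the very end of the fingers, on their centre line; the grasp point (between the pads) lies 19 mm behind it; z points along the fingers, y is the line along which they close (so a half turn about z gives the same grasp; the last joint's range is limited). The gripper opens to 85 mm and grips with 20 to 120 N. Pads are 22 mm wide; open, the fingers measure 114 mm over their backs; the gripper's body (76 mm by 85 mm) begins 54 mm behind the grasp point. The pads swing forward as they close: fully open they stand 13 mm farther back than shut.
Start: joints at [-0.108, 0.477, 0.022, 1.555, -0.011, 1.109, -0.083], TCP at [0.675, 0, 0.231] pointing down, gripper open.
Joint ranges: [-2.96, 2.96], [-0.34, 2.1], [-1.41, 1.46], [0.24, 2.44], [-1.37, 4.51], [0.17, 1.92], [-2.96, 2.96]. Speed limits (rad/s): [2.39, 2.39, 3.14, 3.14, 3.14, 3.14, 3.14].

## Interface

Orientations are given as a unit quaternion [w, x, y, z].
In Python, from station import bot gives the robot as it stands.
- The arm moves only by the tool apply_moves, never from a script. Its argument "deltas" is a list of rows, each a list of 3 entries, a list of its own where there are three numbers: the closure, from 0 (fully open) to 1 (shut), then the shift along the tool's x, y, z in units of 0.2 m (1.0 is 0.2 m), then the turn about the tool's z in units of 2 pi rad (1.0 is 2 pi rad). A call has 1 to 12 rows; each row is the pose to reach, as a shift and turn from the pose commanded when the call began, along the tool's axes at that moment, turning the shorter way round; what a row does not reach only later rows make up. A row lasts 1/10 s, in which the tool goes at most 50 mm and 8.59 degrees, less where a joint would pass 70% of its speed; a pose out of reach is approached as far as the arm can. A call with a number of a shift or a turn outside -1 to 1 is refused whole. A call with a gripper value outside its range is refused whole. The fingers move at their own pace and stop on an object; "squeeze" is the grip in N (left out, the last holds). Time passes only in rows, so rows that repeat a pose let the fingers close. It gives the time, the measured TCP pose, the force, the opening and the grip force at its end, in the units of the state.
- bot.get_obs(): the state, without advancing time (a new reading comes with each control period).
- bot.read_camera(name): name is "scene" or "side" or "wrist"; returns a dict with "color" (400x640x3 uint8, red, green, blue), "intrinsics" (3x3 intrinsics, pixels), "pose" (4x4, takes a point from camera to world coordinates); the wrist camera has in their place "hand_eye" (4x4, takes a point from camera to tool coordinates, whose origin is the TCP and whose axes are the flange's). Camera axes: x right, y down, z forward; pixel columns grow to the right and rows downward; lengths in m; the calibration is good to about 2 mm. A picture is of the moment at which its call begins: read the wrist's pose just before it. There is no depth.
- bot.hand_in(): hands the job in; it is judged then, once.
Trained networks look in a picture, given as the dict that the camera call returned (one of the last four; its "shot" number tells which), for a name from the list of things; names that differ only in an ending like _2 or _b are one class to them, and where a whole thing is asked for, a point or a joint stands for the part that bears it (a point fixed in the world has none). Each returns a list of dicts, best first, with "confidence" (0 to 1); they miss things now and then, are a little off and sometimes report something else, mostly with a low value. They report only what shows in the picture. A call takes as long as a camera call.
- bot.look_for(picture, target): "point" ([x, y, z] in m, in world coordinates, good to about 4 mm: the middle of the surface that is visible of it).
The state is a dict: "t": time; "q": joint angles; "joint_vel": joint speeds; "joint_torque": joint torques, N m; "eef_pos": TCP position; "tool_rot": TCP orientation; "contact_force": force on the tool from outside, world axes, zero at the start; "torque": the same for the moment, N m; "gripper_width": opening from 0.0 (shut) to 1.0 (fully open); "grasp_force": force on a finger pad.
Only numpy, scipy, OpenCV 4.12 (cv2) and the standard library are available. Lean on these libraries where they do the work, as an engineer would, in place of code of your own. Each camera call takes 0.05 s, during which the arm holds its last target. There are 200 camera calls.

## Working session

There is one attempt and no reset: what is moved stays moved. The work goes in short steps, Python scripts to look and compute and a tool call to move; the robot and the scene stay as the last step left them, time stands still between calls to the robot, and variables do not carry over. Pictures are saved under pics/ and viewed, at most 14 in all, crops included, and the job is handed in when it is done.

Besides the shell and the picture viewer there is one more tool, called after ">>>" as name(argument=value, ...) on one line, values as JSON. apply_moves: Moves the arm, as the interface text tells. Its arguments: {"type":"object","properties":{"deltas":{"type":"array","items":{"type":"array"}},"squeeze":{"type":"number"}},"required":["deltas"]}

```bash
ls; mkdir -p pics; cat > h.py <<'E'
import numpy as np, cv2
from scipy.spatial.transform import Rotation as R
from station import bot
def q2R(q): return R.from_quat([q[1],q[2],q[3],q[0]]).as_matrix()
def toolT():
    o=bot.get_obs(); T=np.eye(4); T[:3,:3]=q2R(o["tool_rot"]); T[:3,3]=o["eef_pos"]; return T
def shot(n,save=None):
    T=toolT(); p=bot.read_camera(n)
    p["W"]=np.array(p["pose"]) if n!="wrist" else T@np.array(p["hand_eye"])
    if save: cv2.imwrite("pics/"+save,p["color"][:,:,::-1])
    return p
def onplane(p,uv,z):
    K=np.array(p["intrinsics"]);d=p["W"][:3,:3]@np.linalg.solve(K,[uv[0],uv[1],1.]);c=p["W"][:3,3]
    return c+d*(z-c[2])/d[2]
def proj(p,X):
    c=np.linalg.inv(p["W"])@np.append(X,1); v=np.array(p["intrinsics"])@c[:3]; return v[:2]/v[2]
E
python3 - <<'E'
from h import *
o=bot.get_obs(); print(o["t"],o["eef_pos"],o["tool_rot"])
print(np.round(toolT(),3))
for n in ["scene","side","wrist"]:
    p=shot(n,n+"0.png"); print(n,p["W"].round(3).tolist(), np.array(p["intrinsics"]).round(1).tolist())
    for t in ["cassette","cover","mat","sleeve_1","keypad","key_round","key_bar","key_square","can","sauce_bottle","salt_shaker"]:
        print(t,[(np.round(d["point"],3).tolist(),round(d["confidence"],2)) for d in bot.look_for(p,t)])
E
```

```text
pics
0.0 [ 6.74394727e-01 -2.61836440e-05  2.30325517e-01] [-5.99684468e-04  7.07107291e-01  7.07105668e-01 -7.02181145e-04]
[[ 0.     1.    -0.002  0.674]
 [ 1.    -0.    -0.    -0.   ]
 [-0.    -0.002 -1.     0.23 ]
 [ 0.     0.     0.     1.   ]]
scene [[-0.708, -0.479, 0.519, -0.152], [-0.706, 0.477, -0.524, 0.627], [0.003, -0.737, -0.676, 0.964], [0.0, 0.0, 0.0, 1.0]] [[512.1, 0.0, 312.3], [0.0, 512.1, 201.3], [0.0, 0.0, 1.0]]
cassette [([0.559, 0.18, 0.02], 0.71), ([0.5, -0.318, 0.01], 0.33)]
cover [([0.549, -0.07, 0.012], 0.86), ([0.725, -0.194, 0.097], 0.68)]
mat [([0.458, -0.312, 0.003], 0.77)]
sleeve_1 [([0.393, -0.317, 0.014], 0.63), ([0.554, -0.314, 0.01], 0.51)]
keypad [([0.393, 0.21, 0.014], 0.91)]
key_round [([0.408, 0.196, 0.038], 0.52), ([0.395, 0.211, 0.014], 0.52)]
key_bar [([0.448, 0.173, 0.053], 0.69), ([0.414, 0.242, 0.036], 0.62)]
key_square [([0.405, 0.146, 0.038], 0.52)]
can [([0.674, 0.101, 0.088], 0.87), ([0.405, 0.145, 0.036], 0.73)]
sauce_bottle [([0.722, -0.196, 0.097], 0.62)]
salt_shaker [([0.388, -0.134, 0.045], 0.91)]
side [[0.93, -0.118, 0.348, 0.131
[... 619 characters left out ...]
3], 0.66)]
wrist [[1.0, 0.001, 0.001, 0.675], [0.001, -0.95, -0.313, 0.08], [0.0, 0.313, -0.95, 0.375], [0.0, 0.0, 0.0, 1.0]] [[303.9, 0.0, 320.0], [0.0, 303.9, 204.5], [0.0, 0.0, 1.0]]
cassette [([0.536, 0.157, 0.003], 0.95)]
cover [([0.564, -0.063, 0.015], 0.65)]
mat [([0.561, -0.268, -0.0], 0.57)]
sleeve_1 [([0.399, -0.355, 0.012], 0.75), ([0.555, -0.274, 0.013], 0.6)]
keypad [([0.412, 0.116, 0.009], 0.73)]
key_round []
key_bar []
key_square [([0.415, 0.141, 0.038], 0.69)]
can [([0.696, 0.095, 0.134], 0.97), ([0.553, -0.277, 0.013], 0.16)]
sauce_bottle [([0.74, -0.179, 0.072], 0.62)]
salt_shaker [([0.414, -0.131, 0.054], 0.72), ([0.74, -0.178, 0.074], 0.69), ([0.412, 0.113, 0.008], 0.31)]
```

View pics/scene0.png

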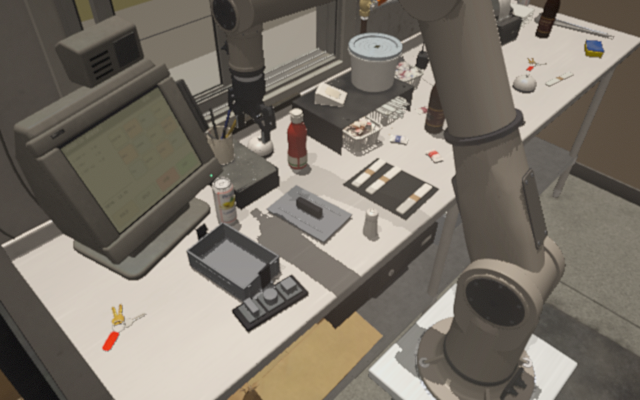

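View pics/side0.png

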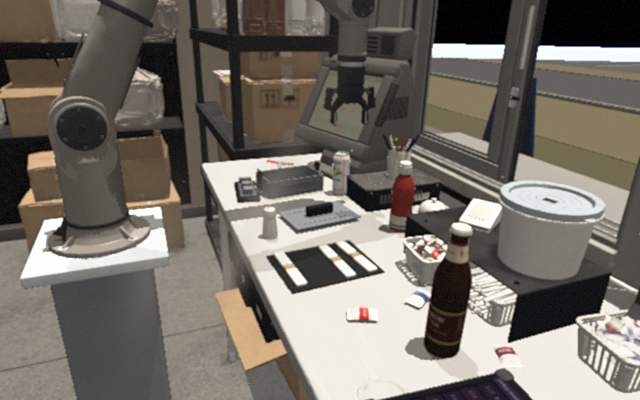

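View pics/wrist0.png

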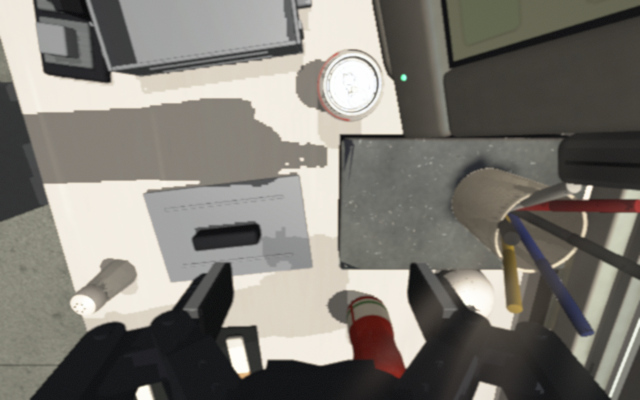

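The scene view shows three sleeves on the mat (pixels ~(364,173), (380,182), (411,195)), with the cover at (308,212), the cassette at (235,260) and the keypad at (270,300). I'm moving over the mat for a closer look.

>>> apply_moves(deltas=[[0, [-1, -1, 0], 0], [0, [-1, -1, 0], 0], [0, [-1, -1, 0], 0], [0, [-1, -1, 0], 0], [0, [-1, -1, 0], 0], [0, [-1, -1, 0], 0], [0, [-1, -1, 0], 0], [0, [-1, -1, 0], 0]])

```text
t: 2.6
eef_pos: [0.475, -0.2004, 0.2317]
tool_rot: [0.0, 0.708, 0.707, 0.0]
contact_force: [0.9, 0.1, -0.0]
gripper_width: 0.999
grasp_force: 0.0
```

```bash
cat > sl.py <<'E'
from h import *
def sleeves(p,z=0.013):
    im=p["color"]; hsv=cv2.cvtColor(im,cv2.COLOR_RGB2HSV)
    # ortho-rectify mat-top region at sleeve top height, 1 px = 1 mm
    x0,y0,nx,ny=0.30,-0.47,320,320
    w=lambda X,Y: proj(p,[X,Y,z])
    src=np.float32([[0,0],[nx,0],[nx,ny],[0,ny]])
    dst=np.float32([w(x0+a/1000,y0+b/1000) for a,b in src])
    H=cv2.getPerspectiveTransform(dst,src)
    return cv2.warpPerspective(im,H,(nx,ny)),x0,y0
E
python3 - <<'E'
from sl import *
p=shot("wrist","w1.png"); print(bot.get_obs()["eef_pos"],bot.get_obs()["t"])
o,x0,y0=sleeves(p); cv2.imwrite("pics/o1.png",cv2.resize(o[::-1,:,::-1],None,fx=1.5,fy=1.5))
for t in ["sleeve_1","mat"]: print(t,[(np.round(d["point"],3).tolist(),round(d["confidence"],2)) for d in bot.look_for(p,t)])
a=np.hstack([p["color"][:,:,::-1][:, :640]]); b=cv2.resize(o[::-1,:,::-1],(400,400))
cv2.imwrite("pics/c1.png",cv2.resize(np.hstack([a,b]),(800,308)))
E
```

```text
[ 0.47576951 -0.19935036  0.23160585] 2.65
sleeve_1 [([0.557, -0.311, 0.011], 0.82), ([0.507, -0.315, 0.016], 0.77), ([0.396, -0.315, 0.016], 0.66)]
mat []
```

View pics/c1.png

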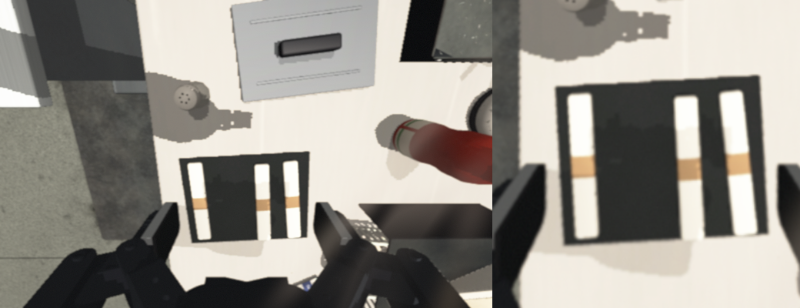

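The wrist view shows three sleeves standing clear of each other on the mat. The salt shaker is at (185,95), the cover bar at (310,45) and the sauce bottle at (430,140).

```bash
cat >> sl.py <<'E'
def rects(o,x0,y0):
    g=o.max(axis=2); m=(g>110).astype(np.uint8)
    m=cv2.morphologyEx(m,cv2.MORPH_OPEN,np.ones((3,3)))
    out=[]
    for c in cv2.findContours(m,cv2.RETR_LIST,cv2.CHAIN_APPROX_NONE)[0]:
        (cx,cy),(w,h),a=cv2.minAreaRect(c); L,S=max(w,h),min(w,h)
        if 100<L<180 and 15<S<40:
            bx=cv2.boxPoints(((cx,cy),(w,h),a)); e=max([bx[1]-bx[0],bx[2]-bx[1]],key=np.linalg.norm)
            e=e if e[1]>0 else -e
            out.append((round(x0+cx/1000,4),round(y0+cy/1000,4),round(float(np.degrees(np.arctan2(-e[0],e[1]))),1),round(L),round(S)))
    return out
E
python3 - <<'E'
from sl import *
p=shot("wrist"); print(rects(*sleeves(p)))
for n in ["scene","side"]:
    p=shot(n); print(n,rects(*sleeves(p)))
    for t in ["sleeve_1","cassette"]: print([np.round(d["point"],3).tolist() for d in bot.look_for(p,t)])
E
```

```text
[(0.3941, -0.323, 3.1, 152, 27)]
scene []
[[0.55, -0.314, 0.01], [0.501, -0.323, 0.007], [0.391, -0.313, 0.011]]
[[0.559, 0.183, 0.019]]
side []
[[0.391, -0.337, 0.015], [0.498, -0.34, 0.014], [0.554, -0.331, 0.012]]
[[0.55, 0.13, 0.035], [0.392, -0.335, 0.012]]
```

```bash
cat >> sl.py <<'E'
def cores(p,ylo=-0.375,yhi=-0.275,z=0.013):
    o,x0,y0=sleeves(p,z); a,b=int((ylo-y0)*1000),int((yhi-y0)*1000)
    s=o[a:b]; m=(s.max(axis=2)>110).astype(np.uint8); hsv=cv2.cvtColor(s,cv2.COLOR_RGB2HSV)
    band=(hsv[...,1]>80)&(hsv[...,2]>110)
    n,l,st,ce=cv2.connectedComponentsWithStats(m); out=[]
    for i in range(1,n):
        if st[i,4]<1200 or not 15<st[i,2]<60: continue
        yy,xx=np.nonzero(l==i); k=np.polyfit(yy,xx,1); bm=(l==i)&band
        yb=np.nonzero(bm)[0].mean() if bm.sum()>50 else np.nan
        out.append((round(x0+np.polyval(k,yb)/1000,4) if yb==yb else None,round(y0+(a+yb)/1000,4),round(float(-np.degrees(np.arctan(k[0]))),1),int(st[i,4]/st[i,3])))
    return out
E
python3 - <<'E'
from sl import *
p=shot("wrist"); print(cores(p))
p=shot("scene"); print(cores(p))
p=shot("side"); print(cores(p))
E
```

```text
[(None, nan, 13.1, 28), (np.float64(0.3941), np.float64(-0.3239), 3.3, 26), (np.float64(0.5046), np.float64(-0.3266), 3.0, 25), (np.float64(0.5556), np.float64(-0.3211), 5.9, 26), (None, nan, -7.9, 24)]
[(None, nan, 1.7, 50), (np.float64(0.3907), np.float64(-0.3235), 3.1, 28), (np.float64(0.5013), np.float64(-0.326), 2.8, 29), (np.float64(0.5524), np.float64(-0.3207), 5.7, 30), (None, nan, 1.5, 45)]
[(None, nan, 1.9, 47), (np.float64(0.392), np.float64(-0.3262), 3.2, 27), (np.float64(0.5023), np.float64(-0.3287), 3.1, 27), (np.float64(0.5533), np.float64(-0.3234), 6.1, 29), (None, nan, 1.7, 46)]
```

>>> apply_moves(deltas=[[0.53, [-0.61, 0.39, 0.3], -0.0164], [0.53, [-0.61, 0.39, 0.3], -0.0164], [0.53, [-0.61, 0.39, 0.7], -0.0164], [0.53, [-0.61, 0.39, 0.7], -0.0164], [0.53, [-0.61, 0.39, 0.7], -0.0164], [0.53, [-0.61, 0.39, 0.7], -0.0164], [0.53, [-0.61, 0.39, 0.7], -0.0164], [0.53, [-0.61, 0.39, 0.7], -0.0164]], squeeze=30)

```text
t: 4.05
eef_pos: [0.5542, -0.3216, 0.0939]
tool_rot: [0.002, 0.669, 0.743, 0.001]
contact_force: [-0.2, 1.0, -0.1]
gripper_width: 0.472
grasp_force: 0.0
```

```bash
python3 - <<'E'
from sl import *
p=shot("wrist","w2.png"); print(cores(p)); o=bot.get_obs(); print(o["eef_pos"],o["tool_rot"],o["gripper_width"],o["q"].round(2) if hasattr(o["q"],'round') else o["q"])
p=shot("scene"); print(cores(p))
E
```

```text
[(np.float64(0.3945), np.float64(-0.324), 3.7, 25), (np.float64(0.5041), np.float64(-0.3266), 1.6, 21), (np.float64(0.5556), np.float64(-0.3216), 6.1, 24), (None, nan, 0.4, 30)]
[ 0.5542124  -0.32158986  0.09386623] [0.00164415 0.6693817  0.74291644 0.00077019] 0.468137761015232 [ 0.35  0.57  0.11  1.76 -0.08  0.81  0.6 ]
[(None, nan, 2.0, 50), (np.float64(0.3903), np.float64(-0.3231), 3.7, 27), (np.float64(0.5006), np.float64(-0.3262), 3.5, 25), (np.float64(0.5524), np.float64(-0.3215), 5.9, 28), (None, nan, 1.8, 45)]
```

View pics/w2.png

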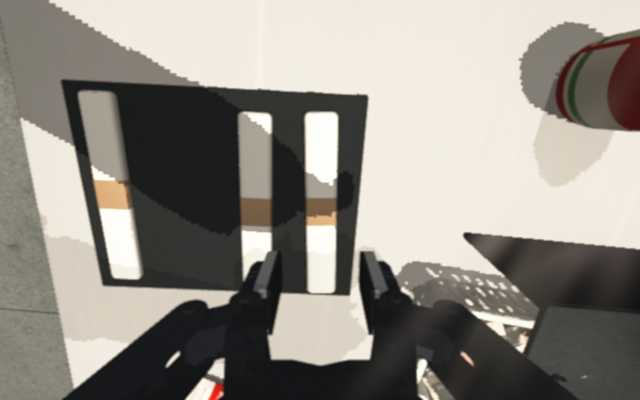

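The wrist view shows sleeve 3 at column 321, centred between the fingers at about 268 and 372. I'm lowering and gripping.

>>> apply_moves(deltas=[[0.53, [0, 0, 0.2], 0], [0.53, [0, 0, 0.33], 0], [0.53, [0, 0, 0.43], 0], [0.53, [0, 0, 0.43], 0], [0.85, [0, 0, 0.43], 0], [0.85, [0, 0, 0.43], 0], [0.85, [0, 0, 0.43], 0], [0.85, [0, 0, 0.43], 0], [0.85, [0, 0, 0.43], 0]])

```text
t: 5.05
eef_pos: [0.5538, -0.3223, 0.0069]
tool_rot: [0.001, 0.67, 0.743, 0.0]
contact_force: [-1.2, 1.2, 7.2]
gripper_width: 0.272
grasp_force: 31.4
```

>>> apply_moves(deltas=[[0.85, [0, 0, -0.25], 0], [0.85, [0, 0, -0.5], 0], [0.85, [0, 0, -0.75], 0], [0.85, [0.2, 0.01, -1], 0], [0.85, [0.4, 0.02, -1], 0], [0.85, [0.6, 0.03, -1], 0], [0.85, [0.8, 0.03, -1], 0], [0.85, [1, 0.04, -1], 0], [0.85, [1, 0.04, -1], 0]])

```text
t: 5.95
eef_pos: [0.5405, -0.1153, 0.2058]
tool_rot: [-0.001, 0.666, 0.746, 0.001]
contact_force: [-0.0, 1.1, 0.6]
gripper_width: 0.261
grasp_force: 30.6
```

>>> apply_moves(deltas=[[0.85, [0.2, 0, 0], 0.005], [0.85, [0.4, 0, 0], 0.01], [0.85, [0.6, 0, -0.1], 0.0165], [0.85, [0.8, 0, -0.15], 0.0165], [0.85, [0.95, 0, -0.2], 0.0165], [0.85, [0.95, 0, -0.2], 0.0165], [0.85, [0.95, 0, -0.2], 0.0165], [0.85, [0.95, 0, -0.2], 0.0165]])

```text
t: 6.75
eef_pos: [0.5208, 0.065, 0.2451]
tool_rot: [0.0, 0.708, 0.706, -0.0]
contact_force: [0.9, -0.9, 0.3]
gripper_width: 0.273
grasp_force: 19.0
```

```bash
python3 - <<'E'
from sl import *
p=shot("wrist","w3.png"); print(toolT().round(3).tolist(), p["shot"])
for t in ["cassette","keypad","key_round","key_bar","key_square","hook_a","can"]: print(t,[(np.round(d["point"],3).tolist(),round(d["confidence"],2)) for d in bot.look_for(p,t)])
E
```

```text
[[0.003, 1.0, -0.001, 0.521], [1.0, -0.003, -0.001, 0.065], [-0.001, -0.001, -1.0, 0.245], [0.0, 0.0, 0.0, 1.0]] 13
cassette [([0.562, 0.194, 0.003], 0.9)]
keypad [([0.41, 0.164, 0.005], 0.94)]
key_round [([0.411, 0.189, 0.031], 0.57)]
key_bar [([0.424, 0.238, 0.039], 0.89)]
key_square [([0.413, 0.142, 0.035], 0.57)]
hook_a [([0.454, 0.172, 0.075], 0.57), ([0.654, 0.2, 0.076], 0.56)]
can [([0.685, 0.098, 0.124], 0.56), ([0.413, 0.143, 0.035], 0.35)]
```

View pics/w3.png

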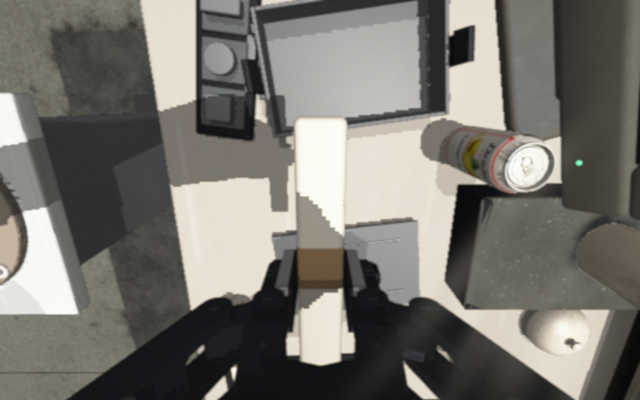

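The cassette lies at columns 252-448 with hooks at (252,65) and (462,45), slightly yawed. The sleeve is held level. I'm moving 60 mm further for a full view.

>>> apply_moves(deltas=[[0.85, [0.2, 0, 0], 0], [0.85, [0.35, 0, 0], 0], [0.85, [0.35, 0, 0], 0], [0.85, [0.35, 0, 0], 0]])

```text
t: 7.55
eef_pos: [0.5208, 0.1371, 0.2452]
tool_rot: [0.0, 0.707, 0.707, -0.0]
contact_force: [-0.0, -0.6, 0.1]
gripper_width: 0.268
grasp_force: 34.1
```

```bash
cat >> h.py <<'E'
def ortho(p,x0,y0,nx,ny,z,s=2):  # s px per mm, +y up
    src=np.float32([[0,0],[nx*s,0],[nx*s,ny*s],[0,ny*s]])
    dst=np.float32([proj(p,[x0+a/s/1000,y0+(ny-b/s)/1000,z]) for a,b in src])
    return cv2.warpPerspective(p["color"],cv2.getPerspectiveTransform(dst,src),(nx*s,ny*s))
E
python3 - <<'E'
from sl import *
p=shot("wrist","w4.png"); print(toolT()[:3,3])
for t in ["cassette","key_round","key_bar","key_square","hook_a"]: print(t,[(np.round(d["point"],3).tolist(),round(d["confidence"],2)) for d in bot.look_for(p,t)])
o=ortho(p,0.36,0.07,320,220,0.055)
cv2.imwrite("pics/o4.png",o[:,:,::-1])
q=shot("scene"); o=ortho(q,0.36,0.07,320,220,0.055); cv2.imwrite("pics/o4s.png",o[:,:,::-1])
E
```

```text
[0.52093787 0.13598091 0.24515374]
cassette [([0.582, 0.197, 0.004], 0.82)]
key_round [([0.412, 0.192, 0.034], 0.78)]
key_bar [([0.424, 0.24, 0.04], 0.67)]
key_square [([0.414, 0.143, 0.039], 0.95)]
hook_a [([0.455, 0.173, 0.077], 0.72), ([0.655, 0.196, 0.076], 0.57)]
```

View pics/o4.png

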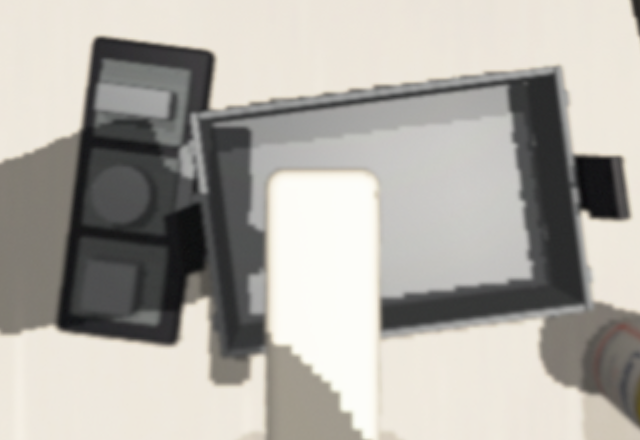

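View pics/o4s.png

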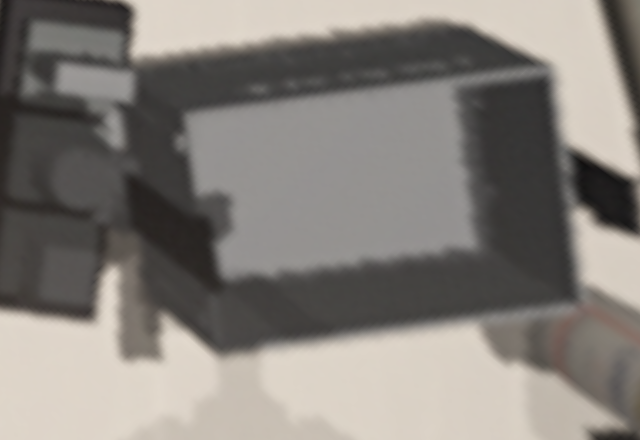

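Rim corners in the wrist ortho put the cassette centre at about (0.555, 0.1845), yaw 7.5°. I'm turning and positioning over the far lane.

>>> apply_moves(deltas=[[0.85, [0.38, 0.15, 0], 0.023], [0.85, [0.38, 0.15, 0], 0.046], [0.85, [0.38, 0.15, 0], 0.069], [0.85, [0.38, 0.15, 0], 0.092], [0.85, [0.38, 0.15, 0], 0.115], [0.85, [0.38, 0.15, 0], 0.138], [0.85, [0.38, 0.15, 0.1], 0.161], [0.85, [0.38, 0.15, 0.2], 0.184], [0.85, [0.38, 0.15, 0.3], 0.207], [0.85, [0.38, 0.15, 0.5], 0.2292], [0.85, [0.38, 0.15, 0.6], 0.2292], [0.85, [0.38, 0.15, 0.6], 0.2292]])

```text
t: 9.1
eef_pos: [0.5488, 0.2116, 0.1223]
tool_rot: [0.001, 0.998, 0.065, -0.003]
contact_force: [-0.4, -0.6, -0.7]
gripper_width: 0.26
grasp_force: 34.1
```

```bash
python3 - <<'E'
from sl import *
o=bot.get_obs(); print(o["q"])
p=shot("wrist"); T=toolT(); print(T.round(4).tolist())
a=ortho(p,0.42,0.08,260,220,0.055); cv2.imwrite("pics/c5.png",np.hstack([cv2.resize(p["color"],(480,300)),cv2.resize(a,(320,300))])[:,:,::-1])
E
```

```text
[-0.59681201  0.4654353   0.1594663   1.86885256 -0.09705     0.82093057
 -1.82796587]
[[0.9915, 0.1299, -0.0024, 0.5502], [0.1299, -0.9915, -0.0014, 0.2122], [-0.0025, 0.0011, -1.0, 0.1244], [0.0, 0.0, 0.0, 1.0]]
```

View pics/c5.png

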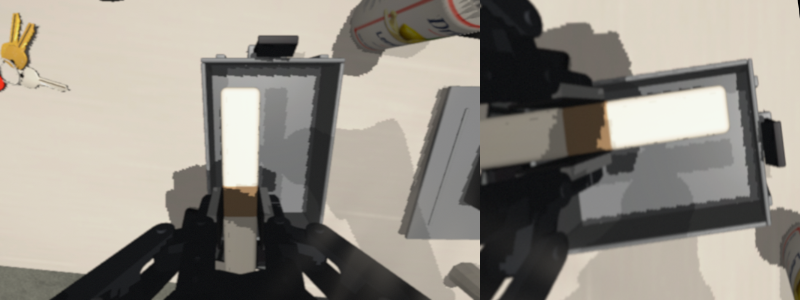

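>>> apply_moves(deltas=[[0.85, [0, 0, 0.15], 0], [0.85, [0, 0, 0.3], 0], [0.85, [0, 0, 0.42], 0], [0.85, [0, 0, 0.5], 0], [0.85, [0, 0, 0.5], 0]])

```text
t: 9.65
eef_pos: [0.5506, 0.2125, 0.0246]
tool_rot: [0.0, 0.998, 0.065, -0.001]
contact_force: [-0.8, -0.2, 0.3]
gripper_width: 0.262
grasp_force: 34.1
```

>>> apply_moves(deltas=[[0.85, [0, 0, 0.05], 0], [0.85, [0, 0, 0.08], 0], [0.85, [0, 0, 0.08], 0], [0.65, [0, 0, 0.08], 0], [0.65, [0, 0, 0.08], 0], [0.65, [0, 0, 0.08], 0]])

```text
t: 10.25
eef_pos: [0.5535, 0.2105, 0.0142]
tool_rot: [0.0, 0.998, 0.064, 0.002]
contact_force: [-8.7, -11.3, 37.0]
gripper_width: 0.348
grasp_force: 18.3
```

>>> apply_moves(deltas=[[0.65, [0, 0, -0.1], 0], [0.65, [0, 0, -0.3], 0], [0.65, [0, 0, -0.5], 0], [0.65, [0, 0, -0.75], 0], [0.65, [0, 0, -0.9], 0], [0.65, [0, 0, -0.9], 0]])

```text
t: 10.85
eef_pos: [0.5545, 0.2141, 0.1957]
tool_rot: [-0.002, 0.998, 0.065, 0.005]
contact_force: [0.9, 0.8, -0.6]
gripper_width: 0.35
grasp_force: 0.0
```

```bash
python3 - <<'E'
from sl import *
p=shot("wrist"); print(toolT().round(4).tolist())
a=ortho(p,0.42,0.08,260,220,0.013); cv2.imwrite("pics/c6.png",a[:,:,::-1])
q=shot("scene"); print(cores(q)); q=shot("side"); print(cores(q))
E
```

```text
[[0.9916, 0.1296, 0.0063, 0.5529], [0.1295, -0.9916, 0.0035, 0.2135], [0.0067, -0.0027, -1.0, 0.1929], [0.0, 0.0, 0.0, 1.0]]
[(None, nan, 1.6, 50), (np.float64(0.3908), np.float64(-0.3234), 3.0, 29), (np.float64(0.5013), np.float64(-0.326), 2.9, 30), (None, nan, 1.4, 46)]
[(None, nan, 2.0, 47), (np.float64(0.3921), np.float64(-0.3258), 3.1, 28), (np.float64(0.5022), np.float64(-0.3286), 3.0, 28), (None, nan, 1.6, 46)]
```

View pics/c6.png

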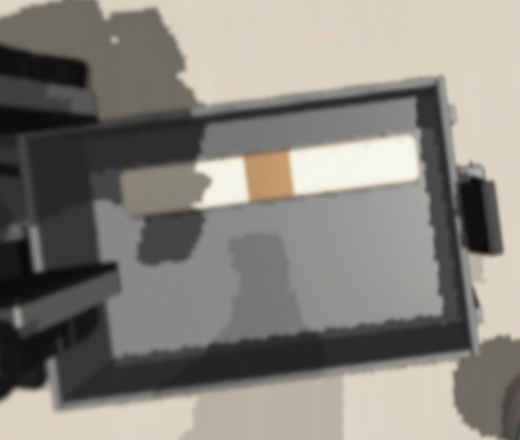

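Sleeve 1 lies flat at +28 mm; the band is at ortho (268,175). The force reading came from the fingers touching the wall, so I'll release higher next time and go for the second sleeve.

>>> apply_moves(deltas=[[0.53, [-0.05, 0.25, 0], 0], [0.53, [-0.1, 0.5, 0], 0], [0.53, [-0.15, 0.75, 0], 0], [0.53, [-0.2, 1, 0], 0], [0.53, [-0.2, 1, 0], 0], [0.53, [-0.2, 1, 0], 0]])

```text
t: 11.6
eef_pos: [0.5363, 0.0073, 0.1882]
tool_rot: [0.0, 0.998, 0.063, -0.001]
contact_force: [0.3, 0.7, 0.2]
gripper_width: 0.47
grasp_force: 0.0
```

>>> apply_moves(deltas=[[0.53, [-0.05, 0.25, 0], -0.02], [0.53, [-0.1, 0.5, 0], -0.04], [0.53, [-0.15, 0.75, 0], -0.06], [0.53, [-0.2, 1, 0], -0.084], [0.53, [-0.2, 1, 0], -0.107], [0.53, [-0.2, 1, 0], -0.13], [0.53, [-0.2, 1, 0], -0.153], [0.53, [-0.2, 1, 0], -0.176], [0.53, [-0.2, 1, 0], -0.2], [0.53, [-0.2, 1, 0], -0.222], [0.53, [-0.2, 1, 0], -0.2377], [0.53, [-0.2, 1, 0], -0.2377]])

```text
t: 12.8
eef_pos: [0.5241, -0.192, 0.1884]
tool_rot: [-0.001, 0.687, 0.727, 0.0]
contact_force: [0.9, -0.2, -0.4]
gripper_width: 0.47
grasp_force: 0.0
```

```bash
cat > go.py <<'E'
from sl import *
def go(X,yaw):  # world target TCP & heading (deg) of tool x -> units
    T=toolT(); d=T[:3,:3].T@(np.array(X)-T[:3,3])/0.2
    y=np.degrees(np.arctan2(T[1,0],T[0,0])); w=(yaw-y+180)%360-180
    print("at",T[:3,3].round(4),"yaw",y.round(2),"tilt",T[:2,2].round(4),"-> shift",d.round(3),"turn",round(-w/360,4))
E
python3 - <<'E'
from go import *
p=shot("wrist"); print(cores(p)); go([.5025,-.326,.09],93); go([.5025,-.326,.0085],93)
E
```

```text
[(np.float64(0.5048), np.float64(-0.3268), 3.0, 25), (np.float64(0.3948), np.float64(-0.324), 4.3, 24)]
at [ 0.524  -0.1924  0.1885] yaw 93.04 tilt [-0.0009  0.0012] -> shift [-0.662 -0.142  0.492] turn 0.0001
at [ 0.524  -0.1924  0.1885] yaw 93.04 tilt [-0.0009  0.0012] -> shift [-0.663 -0.142  0.9  ] turn 0.0001
```

>>> apply_moves(deltas=[[0.53, [-0.25, -0.06, 0.2], 0], [0.53, [-0.5, -0.11, 0.4], 0], [0.53, [-0.66, -0.137, 0.5], 0], [0.53, [-0.66, -0.137, 0.65], 0], [0.53, [-0.66, -0.137, 0.8], 0], [0.53, [-0.66, -0.137, 0.895], 0], [0.53, [-0.66, -0.137, 0.895], 0], [0.85, [-0.66, -0.137, 0.895], 0], [0.85, [-0.66, -0.137, 0.895], 0], [0.85, [-0.66, -0.137, 0.895], 0], [0.85, [-0.66, -0.137, 0.895], 0], [0.85, [-0.66, -0.137, 0.895], 0]])

```text
t: 14.05
eef_pos: [0.5035, -0.3277, 0.011]
tool_rot: [0.001, 0.688, 0.725, 0.0]
contact_force: [0.2, -0.3, 0.3]
gripper_width: 0.256
grasp_force: 29.4
```

>>> apply_moves(deltas=[[0.85, [0, 0, -0.25], 0], [0.85, [0, 0, -0.5], 0], [0.85, [0, 0, -0.75], 0], [0.85, [0, 0, -0.95], 0], [0.85, [0.25, 0.01, -0.95], 0], [0.85, [0.5, 0.02, -0.95], 0], [0.85, [0.75, 0.03, -0.95], 0], [0.85, [1, 0.04, -0.95], 0], [0.85, [1, 0.04, -0.95], 0]])

```text
t: 14.95
eef_pos: [0.5008, -0.1194, 0.2007]
tool_rot: [-0.001, 0.684, 0.729, 0.001]
contact_force: [-0.6, -1.0, 0.3]
gripper_width: 0.255
grasp_force: 29.6
```

```bash
python3 - <<'E'
from go import *
o=bot.get_obs(); print(o["gripper_width"],o["grasp_force"]); go([.5549,.1855,.19],7.5)
E
```

```text
0.25468928866490936 29.61494654417038
at [ 0.5008 -0.1194  0.2007] yaw 93.64 tilt [0.0004 0.0033] -> shift [1.504 0.367 0.058] turn 0.2393
```

>>> apply_moves(deltas=[[0.85, [0.25, 0, 0], 0], [0.85, [0.5, 0.1, 0], 0], [0.85, [0.75, 0.1, 0], 0], [0.85, [0.95, 0.2, 0], 0], [0.85, [0.95, 0.2, 0], 0]])

```text
t: 15.45
eef_pos: [0.5319, 0.0721, 0.201]
tool_rot: [-0.0, 0.685, 0.729, 0.002]
contact_force: [-0.8, -0.6, 0.3]
gripper_width: 0.261
grasp_force: 29.6
```

>>> apply_moves(deltas=[[0.85, [0.2, 0.05, 0], 0.023], [0.85, [0.4, 0.1, 0], 0.046], [0.85, [0.55, 0.17, 0], 0.069], [0.85, [0.55, 0.17, 0], 0.092], [0.85, [0.55, 0.17, 0], 0.115], [0.85, [0.55, 0.17, 0], 0.138], [0.85, [0.55, 0.17, 0], 0.161], [0.85, [0.55, 0.17, 0.1], 0.184], [0.85, [0.55, 0.17, 0.2], 0.207], [0.85, [0.55, 0.17, 0.3], 0.23], [0.85, [0.55, 0.17, 0.4], 0.2395], [0.85, [0.55, 0.17, 0.4], 0.2395]])

```text
t: 16.65
eef_pos: [0.557, 0.1746, 0.1179]
tool_rot: [0.001, 0.998, 0.059, -0.002]
contact_force: [-0.4, 0.4, -1.3]
gripper_width: 0.261
grasp_force: 29.6
```

```bash
python3 - <<'E'
from go import *
o=bot.get_obs(); print(o["gripper_width"],o["grasp_force"]); go([.5549,.1855,.018],7.5)
p=shot("wrist"); a=ortho(p,0.42,0.08,260,220,0.055); cv2.imwrite("pics/c7.png",np.hstack([cv2.resize(p["color"],(480,300)),cv2.resize(a,(320,300))])[:,:,::-1])
E
```

```text
0.261323572542174 29.626367390155792
at [0.557  0.1746 0.1179] yaw 6.75 tilt [-0.0044 -0.0025] -> shift [-0.001 -0.056  0.5  ] turn -0.0021
```

View pics/c7.png

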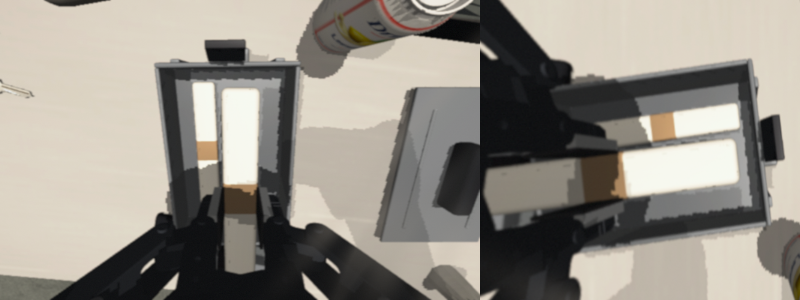

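The first sleeve lies flat at the left and the held one is parallel to it. I'm lowering and releasing.

>>> apply_moves(deltas=[[0.85, [0, -0.05, 0], -0.002], [0.85, [0, -0.05, 0.15], -0.002], [0.85, [0, -0.05, 0.3], -0.002], [0.85, [0, -0.05, 0.4], -0.002], [0.85, [0, -0.05, 0.47], -0.002], [0.85, [0, -0.05, 0.495], -0.002], [0.85, [0, -0.05, 0.495], -0.002], [0.85, [0, -0.05, 0.495], -0.002]])

```text
t: 17.5
eef_pos: [0.5584, 0.1865, 0.0224]
tool_rot: [-0.0, 0.998, 0.066, 0.001]
contact_force: [-0.1, -0.0, -0.5]
gripper_width: 0.259
grasp_force: 29.6
```

```bash
python3 - <<'E'
from go import *
o=bot.get_obs(); print(o["gripper_width"],o["grasp_force"],o["contact_force"]); go([.5549,.1855,.018],7.5)
E
```

```text
0.2588307256002701 29.629867672920227 [-0.08980444 -0.016672   -0.46766668]
at [0.5584 0.1865 0.0224] yaw 7.54 tilt [0.0018 0.0009] -> shift [-0.018  0.003  0.022] turn 0.0001
```

>>> apply_moves(deltas=[[0.85, [-0.015, 0, 0.02], 0], [0.85, [-0.015, 0, 0.025], 0], [0.62, [-0.015, 0, 0.025], 0], [0.62, [-0.015, 0, 0.025], 0], [0.62, [-0.015, 0, 0.025], 0], [0.62, [-0.015, 0, -0.2], 0], [0.62, [-0.015, 0, -0.45], 0], [0.62, [-0.015, 0, -0.7], 0], [0.62, [-0.015, 0, -0.85], 0], [0.62, [-0.015, 0, -0.85], 0]])

```text
t: 18.5
eef_pos: [0.5575, 0.1866, 0.1967]
tool_rot: [-0.002, 0.998, 0.065, 0.005]
contact_force: [1.0, -0.6, -1.1]
gripper_width: 0.379
grasp_force: 0.0
```

```bash
python3 - <<'E'
from go import *
go([.393,-.324,.19],93.2)
p=shot("wrist"); a=ortho(p,0.42,0.08,260,220,0.013); cv2.imwrite("pics/c8.png",a[:,:,::-1])
q=shot("scene"); print(cores(q)); q=shot("side"); print(cores(q))
hsv=cv2.cvtColor(a,cv2.COLOR_RGB2HSV); m=((hsv[...,1]>90)&(hsv[...,2]>90)).astype(np.uint8)
n,l,s,c=cv2.connectedComponentsWithStats(m)
for i in range(1,n):
    if s[i,4]>300: print(.42+c[i][0]/2000,.30-c[i][1]/2000,s[i])
E
```

```text
at [0.5575 0.1866 0.1967] yaw 7.5 tilt [0.0088 0.0042] -> shift [-1.149  2.424  0.016] turn -0.2381
[(None, nan, 1.6, 50), (np.float64(0.3908), np.float64(-0.3234), 3.0, 29), (None, nan, 1.4, 46)]
[(None, nan, 1.9, 47), (np.float64(0.3921), np.float64(-0.3259), 3.2, 28), (None, nan, 1.7, 46)]
0.5543535564853557 0.21198483263598325 [ 246  152   47   49 1912]
0.5547465897166841 0.18561017838405036 [ 246  204   48   50 1906]
```

View pics/c8.png

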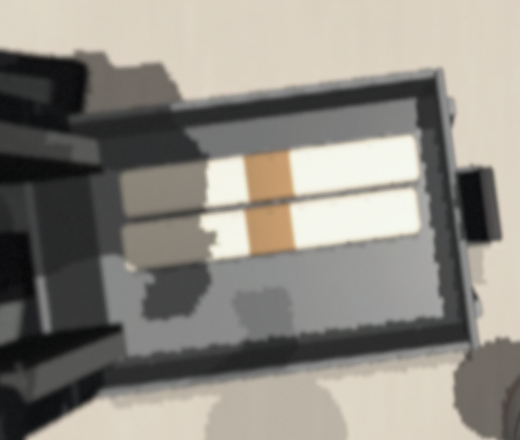

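Both sleeves lie flat side by side, bands at (268,175) and (268,228). I'm fetching the third.

>>> apply_moves(deltas=[[0.53, [-0.1, 0.22, 0], 0], [0.53, [-0.2, 0.44, 0], 0], [0.53, [-0.3, 0.66, 0], 0], [0.53, [-0.4, 0.88, 0], 0], [0.53, [-0.45, 1, 0], 0], [0.53, [-0.45, 1, 0], 0]])

```text
t: 19.25
eef_pos: [0.4889, -0.0291, 0.1897]
tool_rot: [0.001, 0.998, 0.062, -0.002]
contact_force: [-0.3, 1.2, -0.6]
gripper_width: 0.468
grasp_force: 0.0
```

>>> apply_moves(deltas=[[0.53, [-0.1, 0.22, 0], -0.02], [0.53, [-0.2, 0.44, 0], -0.04], [0.53, [-0.3, 0.66, 0], -0.06], [0.53, [-0.4, 0.88, 0], -0.084], [0.53, [-0.45, 1, 0], -0.107], [0.53, [-0.45, 1, 0], -0.13], [0.53, [-0.45, 1, 0], -0.153], [0.53, [-0.45, 1, 0], -0.176], [0.53, [-0.45, 1, 0], -0.2], [0.53, [-0.45, 1, 0], -0.222], [0.53, [-0.45, 1, 0], -0.238], [0.53, [-0.45, 1, 0], -0.238]])

```text
t: 20.45
eef_pos: [0.4283, -0.2334, 0.19]
tool_rot: [-0.001, 0.686, 0.727, -0.0]
contact_force: [0.6, 0.0, -0.1]
gripper_width: 0.47
grasp_force: 0.0
```

```bash
python3 - <<'E'
from go import *
p=shot("wrist"); print(cores(p)); p=shot("side"); print(cores(p)); go([.3935,-.325,.0085],93.2)
E
```

```text
[(None, nan, -8.1, 32), (np.float64(0.3952), np.float64(-0.3232), 5.3, 22), (None, nan, 1.9, 38)]
[(None, nan, 1.6, 46), (np.float64(0.392), np.float64(-0.3258), 3.1, 27), (None, nan, 1.7, 46)]
at [ 0.4283 -0.2338  0.1904] yaw 93.08 tilt [-0.0016  0.0008] -> shift [-0.447 -0.197  0.909] turn -0.0003
```

>>> apply_moves(deltas=[[0.53, [-0.2, -0.1, 0.2], 0], [0.53, [-0.4, -0.195, 0.4], 0], [0.53, [-0.445, -0.195, 0.55], 0], [0.53, [-0.445, -0.195, 0.7], 0], [0.53, [-0.445, -0.195, 0.85], 0], [0.53, [-0.445, -0.195, 0.905], 0], [0.53, [-0.445, -0.195, 0.905], 0], [0.85, [-0.445, -0.195, 0.905], 0], [0.85, [-0.445, -0.195, 0.905], 0], [0.85, [-0.445, -0.195, 0.905], 0], [0.85, [-0.445, -0.195, 0.905], 0], [0.85, [-0.445, -0.195, 0.905], 0]])

```text
t: 21.75
eef_pos: [0.3953, -0.3259, 0.0114]
tool_rot: [0.001, 0.687, 0.727, 0.0]
contact_force: [-0.7, -0.3, 7.9]
gripper_width: 0.254
grasp_force: 31.4
```

>>> apply_moves(deltas=[[0.85, [0, 0, -0.25], 0], [0.85, [0, 0, -0.5], 0], [0.85, [0, 0, -0.75], 0], [0.85, [0, 0, -0.95], 0], [0.85, [0.2, 0.15, -0.95], 0], [0.85, [0.4, 0.3, -0.95], 0], [0.85, [0.6, 0.4, -0.95], 0], [0.85, [0.8, 0.5, -0.95], 0], [0.85, [1, 0.5, -0.95], 0], [0.85, [1, 0.5, -0.95], 0]])

```text
t: 22.75
eef_pos: [0.4834, -0.114, 0.2003]
tool_rot: [-0.001, 0.684, 0.73, 0.001]
contact_force: [-0.2, 0.5, -0.7]
gripper_width: 0.252
grasp_force: 29.4
```

```bash
python3 - <<'E'
from go import *
o=bot.get_obs(); print(o["gripper_width"],o["grasp_force"]); go([.558,.158,.19],7.5)
E
```

```text
0.2515043818649241 29.39731389284134
at [ 0.4834 -0.114   0.2003] yaw 93.72 tilt [-0.0003  0.0025] -> shift [1.333 0.461 0.055] turn 0.2395
```

>>> apply_moves(deltas=[[0.85, [0.2, 0.07, 0], 0], [0.85, [0.4, 0.14, 0], 0], [0.85, [0.6, 0.21, 0], 0], [0.85, [0.8, 0.25, 0], 0], [0.85, [0.9, 0.25, 0], 0], [0.85, [0.9, 0.25, 0], 0]])

```text
t: 23.35
eef_pos: [0.5227, 0.0656, 0.2004]
tool_rot: [-0.0, 0.685, 0.728, 0.0]
contact_force: [-1.2, -0.3, -0.5]
gripper_width: 0.253
grasp_force: 29.4
```

>>> apply_moves(deltas=[[0.85, [0.2, 0.05, 0], 0.023], [0.85, [0.43, 0.1, 0], 0.046], [0.85, [0.43, 0.21, 0], 0.069], [0.85, [0.43, 0.21, 0], 0.092], [0.85, [0.43, 0.21, 0], 0.115], [0.85, [0.43, 0.21, 0], 0.138], [0.85, [0.43, 0.21, 0], 0.161], [0.85, [0.43, 0.21, 0.1], 0.184], [0.85, [0.43, 0.21, 0.2], 0.207], [0.85, [0.43, 0.21, 0.3], 0.23], [0.85, [0.43, 0.21, 0.4], 0.2395], [0.85, [0.43, 0.21, 0.4], 0.2395]])

```text
t: 24.55
eef_pos: [0.5584, 0.148, 0.118]
tool_rot: [0.001, 0.998, 0.06, -0.002]
contact_force: [-0.1, 0.0, 0.3]
gripper_width: 0.251
grasp_force: 29.5
```

```bash
cat > bands.py <<'E'
from go import *
def bands():
    p=shot("wrist"); a=ortho(p,0.42,0.08,260,220,0.013)
    hsv=cv2.cvtColor(a,cv2.COLOR_RGB2HSV); m=((hsv[...,1]>90)&(hsv[...,2]>90)).astype(np.uint8)
    n,l,s,c=cv2.connectedComponentsWithStats(m)
    for i in range(1,n):
        if s[i,4]>300: print((.42+c[i][0]/2000).round(4),(.30-c[i][1]/2000).round(4),s[i])
    return p,a
E
python3 - <<'E'
from bands import *
o=bot.get_obs(); print(o["gripper_width"],o["grasp_force"]); go([.558,.158,.022],7.5)
p,a=bands()
E
```

```text
0.25101025100009966 29.467297196388245
at [0.5584 0.148  0.118 ] yaw 6.86 tilt [-0.0045 -0.0029] -> shift [ 0.007 -0.051  0.48 ] turn -0.0018
0.5542 0.2114 [ 245  152   49   51 2012]
0.5547 0.1852 [ 246  204   49   52 1990]
0.5153 0.1391 [ 173  273   35   84 1667]
```

>>> apply_moves(deltas=[[0.85, [0, -0.05, 0], -0.002], [0.85, [0, -0.05, 0.15], -0.002], [0.85, [0, -0.05, 0.3], -0.002], [0.85, [0, -0.05, 0.4], -0.002], [0.85, [0, -0.05, 0.44], -0.002], [0.85, [0, -0.05, 0.47], -0.002], [0.85, [0, -0.05, 0.47], -0.002]])

```text
t: 25.3
eef_pos: [0.5594, 0.1607, 0.0268]
tool_rot: [-0.0, 0.998, 0.067, 0.0]
contact_force: [-0.0, -0.3, -0.4]
gripper_width: 0.253
grasp_force: 29.5
```

```bash
python3 - <<'E'
from go import *
o=bot.get_obs(); print(o["gripper_width"],o["grasp_force"],o["contact_force"]); go([.558,.158,.019],7.5)
E
```

```text
0.25343425697315375 29.464299380779266 [-0.02775435 -0.34226601 -0.36892102]
at [0.5594 0.1607 0.0268] yaw 7.74 tilt [0.0008 0.0005] -> shift [-0.009  0.013  0.039] turn 0.0007
```

>>> apply_moves(deltas=[[0.85, [-0.01, 0.013, 0.02], 0], [0.85, [-0.01, 0.013, 0.038], 0], [0.85, [-0.01, 0.013, 0.038], 0], [0.64, [-0.01, 0.013, 0.038], 0], [0.64, [-0.01, 0.013, 0.038], 0], [0.64, [-0.01, 0.013, 0.038], 0], [0.64, [-0.01, 0.013, -0.2], 0], [0.64, [-0.01, 0.013, -0.45], 0], [0.64, [-0.01, 0.013, -0.7], 0], [0.64, [-0.01, 0.013, -0.85], 0], [0.64, [-0.01, 0.013, -0.85], 0]])

```text
t: 26.4
eef_pos: [0.5602, 0.1584, 0.2016]
tool_rot: [-0.002, 0.998, 0.067, 0.004]
contact_force: [0.1, 0.6, -0.7]
gripper_width: 0.361
grasp_force: 0.0
```

```bash
python3 - <<'E'
from bands import *
p,a=bands(); cv2.imwrite("pics/c9.png",np.hstack([cv2.resize(p["color"],(400,250)),cv2.resize(a,(295,250))])[:,:,::-1])
for n in ["scene","side"]:
    q=shot(n); print(cores(q))
    for t in ["cover","can","salt_shaker","sauce_bottle"]: print(t,[np.round(d["point"],3).tolist() for d in bot.look_for(q,t)][:2])
go([.55,-.07,.19],7.5)
E
```

```text
0.5543 0.2117 [ 246  152   47   50 1903]
0.5546 0.1853 [ 246  205   48   50 1909]
0.5595 0.1576 [ 256  261   47   49 1895]
[(None, nan, 1.6, 50), (None, nan, 1.4, 46)]
cover [[0.546, -0.069, 0.014], [0.407, 0.145, 0.036]]
can [[0.677, 0.105, 0.048], [0.408, 0.195, 0.034]]
salt_shaker [[0.388, -0.135, 0.042]]
sauce_bottle [[0.395, 0.209, 0.01], [0.723, -0.192, 0.099]]
[(None, nan, 1.9, 47), (None, nan, 1.7, 46)]
cover []
can [[0.687, 0.076, 0.079]]
salt_shaker [[0.396, -0.15, 0.04]]
sauce_bottle [[0.726, -0.224, 0.099]]
at [0.557  0.1575 0.1957] yaw 7.7 tilt [-0.0009 -0.0005] -> shift [-0.187  1.122  0.029] turn 0.0006
```

View pics/c9.png

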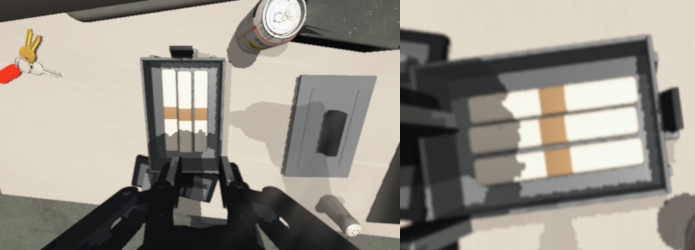

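All three sleeves lie flat side by side in the cassette. Next I'm moving to the cover to measure its bar.

>>> apply_moves(deltas=[[0.3, [-0.1, 0.25, 0], 0], [0.3, [-0.2, 0.5, 0], 0], [0.3, [-0.3, 0.75, 0], 0], [0.3, [-0.4, 1, 0], 0], [0.3, [-0.44, 1, 0], 0], [0.3, [-0.44, 1, 0], 0], [0.3, [-0.44, 1, 0], 0]])

```text
t: 27.65
eef_pos: [0.497, -0.0517, 0.1964]
tool_rot: [-0.0, 0.998, 0.067, 0.0]
contact_force: [0.7, 1.0, 0.5]
gripper_width: 0.697
grasp_force: 0.0
```

```bash
cat > cov.py <<'E'
from go import *
def big(mask,x0,y1,lo,hi):
    n,l,s,c=cv2.connectedComponentsWithStats(mask.astype(np.uint8))
    for i in range(1,n):
        if lo<s[i,4]/4<hi:
            ct=cv2.findContours((l==i).astype(np.uint8),cv2.RETR_EXTERNAL,cv2.CHAIN_APPROX_NONE)[0][0]
            (cx,cy),(w,h),_=r=cv2.minAreaRect(ct); b=cv2.boxPoints(r); e=max([b[1]-b[0],b[2]-b[1]],key=np.linalg.norm); e=e*np.sign(e[0])
            print("  c",round(x0+cx/2000,4),round(y1-cy/2000,4),"LxW",round(max(w,h)/2,1),round(min(w,h)/2,1),"yaw",round(float(np.degrees(np.arctan2(-e[1],e[0]))),1))
def cover(name):
    p=shot(name); x0,y0,nx,ny=.42,-.17,260,200
    for z in (.042,):
        a=ortho(p,x0,y0,nx,ny,z); g=a.max(axis=2); print(name,"bar"); big(g<75,x0,y0+ny/1000,700,4000)
    a=ortho(p,x0,y0,nx,ny,.014).astype(int); g=a.max(axis=2); sat=g-a.min(axis=2)
    print(name,"flange"); big((g<np.median(g[ny*2//2])+25)&(g<185),x0,y0+ny/1000,12000,45000)
    cv2.imwrite("pics/cov_%s.png"%name,a[:,:,::-1]); return p
E
python3 - <<'E'
from cov import *
for n in ["wrist","scene","side"]:
    p=cover(n); print([np.round(d["point"],3).tolist() for d in bot.look_for(p,"cover")])
go([.55,-.07,.1],7.5)
E
```

```text
wrist bar
  c 0.666 -0.0698 LxW 199.5 27.0 yaw -0.0
  c 0.5598 -0.074 LxW 77.9 21.3 yaw 7.0
wrist flange
  c 0.5057 -0.0478 LxW 196.9 174.0 yaw -74.0
[[0.572, -0.073, 0.016]]
scene bar
  c 0.6745 -0.0232 LxW 106.5 10.0 yaw -0.0
  c 0.5459 -0.0645 LxW 88.8 33.4 yaw 7.5
scene flange
  c 0.5393 -0.0592 LxW 238.5 178.5 yaw -0.0
[[0.546, -0.068, 0.014]]
side bar
  c 0.671 -0.0807 LxW 166.5 17.0 yaw -0.0
side flange
  c 0.5392 -0.0874 LxW 239.5 164.0 yaw 0.8
[[0.547, -0.088, 0.014]]
at [ 0.4972 -0.0513  0.1962] yaw 7.82 tilt [-0.0002  0.    ] -> shift [0.249 0.129 0.481] turn 0.0009[ WARN:0@0.436] global loadsave.cpp:1063 imwrite_ Unsupported depth image for selected encoder is fallbacked to CV_8U.
```

```bash
python3 - <<'E'
from cov import *
p=shot("wrist"); x0,y0,nx,ny=.42,-.18,280,220
a=ortho(p,x0,y0,nx,ny,.014); b=a.astype(int)
uv=lambda x,y:(int((y0+ny/1000-y)*2000),int((x-x0)*2000))
for pt in [(.56,-.03),(.60,-.1),(.48,-.1),(.62,-.05),(.44,-.1),(.67,-.07),(.56,.02)]: print(pt,a[uv(*pt)])
for thr in (8,12):
    m=(b[...,0]-b[...,2]<thr); m=cv2.morphologyEx(m.astype(np.uint8),cv2.MORPH_OPEN,np.ones((7,7))); print(thr); big(m,x0,y0+ny/1000,5000,60000)
a2=ortho(p,x0,y0,nx,ny,.042)
for t in (50,60,70,80): big(a2.max(axis=2)<t,x0,y0+ny/1000,700,3000)
E
```

```text
(0.56, -0.03) [180 182 179]
(0.6, -0.1) [183 182 180]
(0.48, -0.1) [147 148 147]
(0.62, -0.05) [190 191 187]
(0.44, -0.1) [239 232 221]
(0.67, -0.07) [236 230 218]
(0.56, 0.02) [240 234 224]
8
  c 0.6795 -0.0697 LxW 219.5 40.0 yaw -0.0
  c 0.5595 -0.0755 LxW 195.6 127.0 yaw 6.8
12
  c 0.6792 -0.0697 LxW 219.5 40.5 yaw -0.0
  c 0.5593 -0.0754 LxW 196.7 128.1 yaw 6.8
  c 0.5597 -0.0742 LxW 77.4 20.1 yaw 6.8
  c 0.5598 -0.074 LxW 77.7 21.0 yaw 7.0
  c 0.5596 -0.074 LxW 78.3 21.8 yaw 6.7
```

The cover is at (0.5595, -0.075), yaw 6.8°, with its size exactly matching. I'm re-measuring the cassette rim the same way, from the same tool heading.

>>> apply_moves(deltas=[[0.3, [0, -0.25, 0], 0], [0.3, [0, -0.5, 0], 0], [0.3, [0, -0.75, 0], 0], [0.3, [0, -1, 0], 0], [0.3, [0, -1, 0], 0], [0.3, [0, -1, 0], 0]])

```text
t: 28.6
eef_pos: [0.4697, 0.1472, 0.1962]
tool_rot: [0.0, 0.998, 0.069, -0.0]
contact_force: [0.3, -1.4, -0.3]
gripper_width: 0.7
grasp_force: 0.0
```

```bash
python3 - <<'E'
from cov import *
p=shot("wrist"); x0,y0,nx,ny=.42,.08,280,220
print(toolT()[:3,3], np.round(p["W"][:3,3],3))
a=ortho(p,x0,y0,nx,ny,.055); b=a.astype(int); cv2.imwrite("pics/rim.png",a[:,:,::-1])
for k in (5,25):
    m=(b[...,0]-b[...,2]<9); m=cv2.morphologyEx(m.astype(np.uint8),cv2.MORPH_CLOSE,np.ones((15,15))); m=cv2.morphologyEx(m,cv2.MORPH_OPEN,np.ones((k,k))); print(k); big(m,x0,y0+ny/1000,5000,60000)
cv2.imwrite("pics/rimm.png",m*255)
# edge fits: scan local lines through approx pose for outermost mask change
C=np.array([.5555,.1845]); th=np.radians(7.5); R2=np.array([[np.cos(th),-np.sin(th)],[np.sin(th),np.cos(th)]])
m0=(b[...,0]-b[...,2]<9)
g=a.max(axis=2).astype(float)
def samp(img,l):
    w=C+R2@np.array(l)/1000; c=(w[0]-x0)*2000; r=(y0+ny/1000-w[1])*2000
    return img[int(r),int(c)] if 0<=int(r)<img.shape[0] and 0<=int(c)<img.shape[1] else -1
for nm,pts in [("+y",[(u,1) for u in (-20,0,20,40,60,80)]),("-y",[(u,-1) for u in (-20,0,20,40,60,80)])]:
    print(nm,[next((v for v in np.arange(75,45,-.5) if samp(m0,(u,s*v))==1),None) for u,s in pts])
print("+x",[next((v for v in np.arange(108,80,-.5) if samp(m0,(v,u))==1),None) for u in (-50,-40,-30,30,40,50)])
print("-x",[next((v for v in np.arange(108,80,-.5) if samp(m0,(-v,u))==1),None) for u in (-50,-40,-30,30,40,50)])
print([(np.round(d["point"],4).tolist(),d["confidence"]) for d in bot.look_for(p,"hook_a")])
E
```

```text
[0.46999021 0.14555327 0.19617955] [0.55  0.158 0.34 ]
5
  c 0.5597 0.1902 LxW 279.5 219.5 yaw -0.0
25
  c 0.5597 0.1902 LxW 279.5 219.5 yaw -0.0
+y [np.float64(60.5), np.float64(60.5), np.float64(60.5), np.float64(60.5), np.float64(60.5), np.float64(75.0)]
-y [np.float64(61.5), np.float64(62.0), np.float64(62.0), np.float64(62.0), np.float64(61.5), np.float64(75.0)]
+x [np.float64(108.0), np.float64(108.0), np.float64(108.0), np.float64(108.0), np.float64(108.0), np.float64(108.0)]
-x [np.float64(108.0), np.float64(108.0), np.float64(108.0), np.float64(108.0), np.float64(108.0), np.float64(108.0)]
[([0.4558, 0.17, 0.074], 0.9)]
```

```bash
python3 - <<'E'
import cv2,numpy as np
a=cv2.imread("pics/rim.png")[:,:,::-1].astype(int)
x0,y1=.42,.30; C=np.array([.5555,.1838]); th=np.radians(7.5); c,s=np.cos(th),np.sin(th)
def samp(lx,ly):
    w=C+np.array([c*lx-s*ly,s*lx+c*ly])/1000; return a[int((y1-w[1])*2000),int((w[0]-x0)*2000)]
for u in (-50,-35,35,50):
    print("+x",u,[(v,samp(v,u).tolist()) for v in range(86,100)])
for u in (-35,35): print("-x",u,[(v,samp(-v,u).tolist()) for v in range(84,100)])
E
```

```text
+x -50 [(86, [0, 0, 0]), (87, [0, 0, 0]), (88, [0, 0, 0]), (89, [0, 0, 0]), (90, [0, 0, 0]), (91, [0, 0, 0]), (92, [0, 0, 0]), (93, [0, 0, 0]), (94, [0, 0, 0]), (95, [0, 0, 0]), (96, [0, 0, 0]), (97, [0, 0, 0]), (98, [0, 0, 0]), (99, [0, 0, 0])]
+x -35 [(86, [0, 0, 0]), (87, [0, 0, 0]), (88, [0, 0, 0]), (89, [0, 0, 0]), (90, [0, 0, 0]), (91, [0, 0, 0]), (92, [0, 0, 0]), (93, [0, 0, 0]), (94, [0, 0, 0]), (95, [0, 0, 0]), (96, [0, 0, 0]), (97, [0, 0, 0]), (98, [0, 0, 0]), (99, [0, 0, 0])]
+x 35 [(86, [0, 0, 0]), (87, [0, 0, 0]), (88, [0, 0, 0]), (89, [0, 0, 0]), (90, [0, 0, 0]), (91, [0, 0, 0]), (92, [0, 0, 0]), (93, [0, 0, 0]), (94, [0, 0, 0]), (95, [0, 0, 0]), (96, [0, 0, 0]), (97, [0, 0, 0]), (98, [0, 0, 0]), (99, [0, 0, 0])]
+x 50 [(86, [0, 0, 0]), (87, [0, 0, 0]), (88, [0, 0, 0]), (89, [0, 0, 0]), (90, [0, 0, 0]), (91, [0, 0, 0]), (92, [0, 0, 0]), (93, [0, 0, 0]), (94, [0, 0, 0]), (95, [0, 0, 0]), (96, [0, 0, 0]), (97, [0, 0, 0]), (98, [0, 0, 0]), (99, [0, 0, 0])]
-x -35 [(84, [58, 59, 59]), (85, [58, 57, 59]), (86, [57, 57, 58]), (87, [58, 57, 58]), (88, [59, 59, 60]), (89, [74, 75, 75]), (90, [103, 104, 103]), (91, [124, 124, 124]), (92, [126, 126, 125]), (93, [145, 141, 135]), (94, [185, 176, 164]), (95, [209, 199, 184]), (96, [223, 214, 197]), (97, [227, 220, 204]), (98, [227, 220, 206]), (99, [227, 221, 205])]
-x 35 [(84, [57, 58, 57]), (85, [57, 58, 59]), (86, [58, 59, 59]), (87, [57, 57, 58]), (88, [59, 60, 60]), (89, [75, 75, 75]), (90, [108, 108, 108]), (91, [141, 140, 140]), (92, [146, 146, 145]), (93, [135, 136, 136]), (94, [134, 135, 135]), (95, [140, 141, 142]), (96, [136, 136, 136]), (97, [111, 111, 111]), (98, [72, 71, 72]), (99, [45, 44, 45])]
```

```bash
python3 - <<'E'
from go import *
go([.5595,-.0752,.1],6.8); go([.5595,-.0752,.019],6.8)
E
```

```text
at [0.4702 0.1446 0.1962] yaw 7.63 tilt [-0.0001 -0.0007] -> shift [0.297 1.148 0.482] turn 0.0023
at [0.4702 0.1446 0.1962] yaw 7.63 tilt [-0.0001 -0.0007] -> shift [0.297 1.148 0.887] turn 0.0023
```

>>> apply_moves(deltas=[[0.3, [0.07, 0.25, 0], 0], [0.3, [0.15, 0.5, 0], 0.0023], [0.3, [0.22, 0.75, 0], 0.0023], [0.3, [0.297, 1, 0], 0.0023], [0.3, [0.297, 1, 0.1], 0.0023], [0.3, [0.297, 1, 0.3], 0.0023], [0.3, [0.297, 1, 0.45], 0.0023], [0.3, [0.297, 1, 0.45], 0.0023]], squeeze=60)

```text
t: 29.5
eef_pos: [0.5522, -0.0465, 0.1028]
tool_rot: [0.0, 0.998, 0.058, -0.004]
contact_force: [-0.4, 0.7, 0.1]
gripper_width: 0.703
grasp_force: 0.0
```

```bash
python3 - <<'E'
from go import *
go([.5595,-.0752,.1],6.8); go([.5595,-.0752,.019],6.8)
E
```

```text
at [ 0.5522 -0.0465  0.1028] yaw 6.69 tilt [-0.0078 -0.0012] -> shift [0.019 0.147 0.014] turn -0.0003
at [ 0.5522 -0.0465  0.1028] yaw 6.69 tilt [-0.0078 -0.0012] -> shift [0.023 0.147 0.419] turn -0.0003
```

>>> apply_moves(deltas=[[0.3, [0.021, 0.14, 0], 0], [0.3, [0.021, 0.14, 0], 0], [0.3, [0.021, 0.14, 0.1], 0], [0.3, [0.021, 0.14, 0.2], 0], [0.3, [0.021, 0.14, 0.2], 0], [0.3, [0.021, 0.14, 0.2], 0]])

```text
t: 30.1
eef_pos: [0.5636, -0.0723, 0.0675]
tool_rot: [0.0, 0.998, 0.06, 0.0]
contact_force: [-0.2, -0.4, -0.1]
gripper_width: 0.702
grasp_force: 0.0
```

```bash
python3 - <<'E'
from go import *
go([.5595,-.0752,.019],6.8)
E
```

```text
at [ 0.5636 -0.0723  0.0675] yaw 6.82 tilt [ 0.0008 -0.0002] -> shift [-0.022  0.012  0.243] turn 0.0001
```

>>> apply_moves(deltas=[[0.3, [-0.021, 0.012, 0.1], 0], [0.3, [-0.021, 0.012, 0.18], 0], [0.3, [-0.021, 0.012, 0.235], 0], [0.3, [-0.021, 0.012, 0.235], 0], [0.3, [-0.021, 0.012, 0.235], 0], [0.9, [-0.021, 0.012, 0.235], 0], [0.9, [-0.021, 0.012, 0.235], 0], [0.9, [-0.021, 0.012, 0.235], 0], [0.9, [-0.021, 0.012, 0.235], 0], [0.9, [-0.021, 0.012, 0.235], 0], [0.9, [-0.021, 0.012, 0.235], 0]])

```text
t: 31.2
eef_pos: [0.56, -0.0748, 0.0201]
tool_rot: [0.0, 0.998, 0.06, 0.001]
contact_force: [-1.0, -0.4, 6.3]
gripper_width: 0.217
grasp_force: 59.5
```

```bash
python3 - <<'E'
from go import *
o=bot.get_obs(); print(o["contact_force"].round(1) if hasattr(o["contact_force"],"round") else o["contact_force"]); go([.5595,-.0752,.019],6.8)
E
```

```text
[-1.  -0.4  6.3]
at [ 0.56   -0.0748  0.0201] yaw 6.87 tilt [ 0.0013 -0.    ] -> shift [-0.003  0.002  0.006] turn 0.0002
```

>>> apply_moves(deltas=[[0.9, [0, 0, -0.2], 0], [0.9, [0, 0, -0.45], 0], [0.9, [0, 0, -0.7], 0], [0.9, [0, 0, -0.9], 0], [0.9, [0, -0.2, -0.9], 0], [0.9, [0, -0.4, -0.9], 0], [0.9, [0.05, -0.6, -0.9], 0], [0.9, [0.1, -0.8, -0.9], 0], [0.9, [0.13, -1, -0.9], -0.002], [0.9, [0.13, -1, -0.9], -0.002], [0.9, [0.13, -1, -0.9], -0.002]])

```text
t: 32.3
eef_pos: [0.5606, 0.128, 0.1989]
tool_rot: [0.0, 0.998, 0.068, -0.0]
contact_force: [1.3, -0.7, -1.1]
gripper_width: 0.221
grasp_force: 59.2
```

```bash
python3 - <<'E'
from go import *
o=bot.get_obs(); print(o["gripper_width"],o["grasp_force"]); go([.5562,.1841,.12],7.5)
E
```

```text
0.22100481074130784 59.162887930870056
at [0.5606 0.128  0.1989] yaw 7.75 tilt [-0.001  -0.0004] -> shift [ 0.016 -0.281  0.394] turn 0.0007
```

>>> apply_moves(deltas=[[0.9, [0.016, -0.15, 0], 0], [0.9, [0.016, -0.28, 0], 0.0007], [0.9, [0.016, -0.28, 0.1], 0.0007], [0.9, [0.016, -0.28, 0.25], 0.0007], [0.9, [0.016, -0.28, 0.39], 0.0007], [0.9, [0.016, -0.28, 0.39], 0.0007], [0.9, [0.016, -0.28, 0.39], 0.0007], [0.9, [0.016, -0.28, 0.39], 0.0007]])

```text
t: 33.1
eef_pos: [0.5583, 0.1824, 0.123]
tool_rot: [-0.0, 0.998, 0.063, 0.001]
contact_force: [-0.0, 0.6, -1.9]
gripper_width: 0.22
grasp_force: 59.1
```

```bash
python3 - <<'E'
from cov import *
o=bot.get_obs(); print(o["gripper_width"],o["grasp_force"]); go([.5562,.1841,.12],7.5)
# flange far (+x) end in hand: sample in tool frame
p=shot("wrist","hand.png"); T=toolT(); x0,y0,nx,ny=.42,.08,280,220
zf=T[2,3]-.0201+.014; a=ortho(p,x0,y0,nx,ny,zf); b=a.astype(int); cv2.imwrite("pics/hand_o.png",a[:,:,::-1])
C=T[:2,3]; t=np.arctan2(T[1,0],T[0,0]); c,s=np.cos(t),np.sin(t)
def samp(lx,ly):
    w=C+np.array([c*lx-s*ly,s*lx+c*ly])/1000; r,q=int((y0+ny/1000-w[1])*2000),int((w[0]-x0)*2000)
    return b[r,q].tolist() if 0<=r<2*ny and 0<=q<2*nx else None
for u in (30,60,80): print("+y",u,[(v,samp(u,v)[0]) for v in range(58,70)]); print("-y",u,[(v,samp(u,-v)[0]) for v in range(58,70)])
for u in (-40,40): print("+x",u,[(v,samp(v,u)[0]) for v in range(90,104)])
E
```

```text
0.22024276682899407 59.1244250535965
at [0.5583 0.1824 0.123 ] yaw 7.26 tilt [0.0024 0.0007] -> shift [-0.009 -0.01   0.015] turn -0.0007
+y 30 [(58, 153), (59, 152), (60, 152), (61, 152), (62, 153), (63, 197), (64, 226), (65, 227), (66, 227), (67, 226), (68, 227), (69, 227)]
-y 30 [(58, 156), (59, 155), (60, 156), (61, 156), (62, 148), (63, 136), (64, 147), (65, 172), (66, 197), (67, 198), (68, 198), (69, 199)]
+y 60 [(58, 154), (59, 154), (60, 153), (61, 153), (62, 152), (63, 170), (64, 224), (65, 226), (66, 226), (67, 227), (68, 226), (69, 227)]
-y 60 [(58, 157), (59, 158), (60, 158), (61, 158), (62, 158), (63, 157), (64, 161), (65, 212), (66, 229), (67, 228), (68, 228), (69, 228)]
+y 80 [(58, 153), (59, 154), (60, 154), (61, 154), (62, 153), (63, 167), (64, 223), (65, 227), (66, 227), (67, 226), (68, 226), (69, 226)]
-y 80 [(58, 159), (59, 159), (60, 160), (61, 159), (62, 159), (63, 159), (64, 156), (65, 208), (66, 226), (67, 227), (68, 228), (69, 228)]
+x -40 [(90, 160), (91, 159), (92, 159), (93, 160), (94, 160), (95, 158), (96, 159), (97, 151), (98, 150), (99, 223), (100, 214), (101, 223), (102, 223), (103, 225)]
+x 40 [(90, 157), (91, 156), (92, 156), (93, 156), (94, 156), (95, 156), (96, 156), (97, 154), (98, 152), (99, 224), (100, 228), (101, 228), (102, 228), (103, 228)]
```

View pics/hand_o.png

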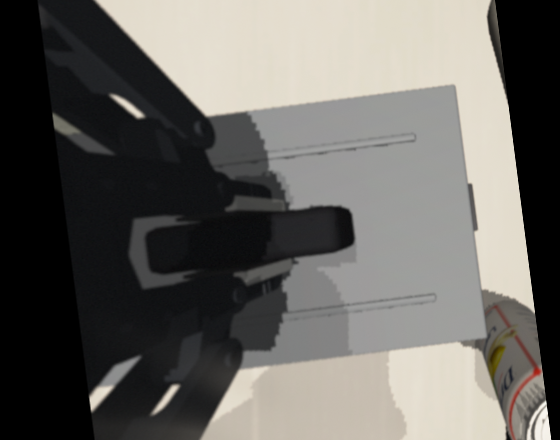

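The cover is held level and square, with flange edges at about ±64 mm and +98.7 mm in the tool frame. I'm lowering onto the mouth.

>>> apply_moves(deltas=[[0.9, [-0.013, -0.01, 0], -0.0007], [0.9, [-0.013, -0.01, 0.08], -0.0007], [0.9, [-0.013, -0.01, 0.15], -0.0007], [0.9, [-0.013, -0.01, 0.15], -0.0007], [0.9, [-0.013, -0.01, 0.15], -0.0007], [0.9, [-0.013, -0.01, 0.15], -0.0007]])

```text
t: 33.75
eef_pos: [0.5546, 0.1847, 0.0918]
tool_rot: [-0.0, 0.998, 0.066, 0.0]
contact_force: [0.1, -0.5, -1.8]
gripper_width: 0.221
grasp_force: 59.2
```

```bash
python3 - <<'E'
from go import *
o=bot.get_obs(); print(o["grasp_force"],o["contact_force"]); go([.5553,.1843,.08],7.5)
E
```

```text
59.206092953681946 [ 0.13210951 -0.45233485 -1.75612575]
at [0.5546 0.1847 0.0918] yaw 7.59 tilt [0.0008 0.0003] -> shift [0.003 0.003 0.059] turn 0.0002
```

>>> apply_moves(deltas=[[0.9, [0.002, 0.002, 0.03], 0], [0.9, [0.002, 0.002, 0.05], 0], [0.9, [0.002, 0.002, 0.06], 0], [0.9, [0.002, 0.002, 0.06], 0], [0.9, [0.002, 0.002, 0.06], 0]])

```text
t: 34.25
eef_pos: [0.5551, 0.1844, 0.0796]
tool_rot: [-0.0, 0.998, 0.066, 0.0]
contact_force: [0.8, -0.1, 3.7]
gripper_width: 0.223
grasp_force: 59.9
```

>>> apply_moves(deltas=[[0.9, [0, 0, 0.01], 0], [0.9, [0, 0, 0.02], 0], [0.9, [0, 0, 0.03], 0], [0.9, [0, 0, 0.03], 0]])

```text
t: 34.65
eef_pos: [0.556, 0.1848, 0.0746]
tool_rot: [-0.001, 0.998, 0.066, 0.002]
contact_force: [-1.1, -0.6, 8.3]
gripper_width: 0.217
grasp_force: 60.6
```

>>> apply_moves(deltas=[[0.9, [0, 0, 0.01], 0], [0.9, [0, 0, 0.02], 0], [0.9, [0, 0, 0.03], 0], [0.9, [0, 0, 0.04], 0], [0.9, [0, 0, 0.045], 0], [0.9, [0, 0, 0.045], 0]])

```text
t: 35.25
eef_pos: [0.5557, 0.1846, 0.0659]
tool_rot: [-0.0, 0.998, 0.066, 0.001]
contact_force: [-1.4, -0.9, 13.3]
gripper_width: 0.219
grasp_force: 61.6
```

>>> apply_moves(deltas=[[0.9, [0, 0, 0.01], 0], [0.9, [0, 0, 0.015], 0], [0.9, [0, 0, 0.015], 0]])

```text
t: 35.55
eef_pos: [0.5558, 0.1847, 0.0658]
tool_rot: [-0.001, 0.998, 0.066, 0.001]
contact_force: [-11.0, -3.3, 41.3]
gripper_width: 0.222
grasp_force: 65.5
```

```bash
python3 - <<'E'
from go import *
for n in ["wrist","scene","side"]:
    p=shot(n)
    print(n,[(t,[np.round(d["point"],3).tolist() for d in bot.look_for(p,t)][:2]) for t in ["hook_a","cover"]])
print(bot.get_obs()["eef_pos"])
E
```

```text
wrist [('hook_a', [[0.658, 0.198, 0.08]]), ('cover', [[0.598, 0.192, 0.064]])]
scene [('hook_a', [[0.447, 0.173, 0.052]]), ('cover', [[0.525, 0.2, 0.06], [0.41, 0.197, 0.038]])]
side [('hook_a', [[0.657, 0.19, 0.073], [0.454, 0.164, 0.05]]), ('cover', [[0.546, 0.171, 0.059], [0.418, 0.236, 0.038]])]
[0.55576423 0.18464106 0.06581257]
```

>>> apply_moves(deltas=[[0.9, [0, 0, -0.015], 0], [0.9, [0, 0, -0.025], 0], [0.9, [0, 0, -0.025], 0], [0.5, [0, 0, -0.025], 0], [0.5, [0, 0, -0.025], 0], [0.5, [0, 0, -0.025], 0], [0.5, [0, 0, -0.025], 0]])

```text
t: 36.7
eef_pos: [0.5545, 0.1842, 0.0661]
tool_rot: [0.0, 0.998, 0.066, -0.0]
contact_force: [-0.2, -0.1, 0.4]
gripper_width: 0.501
grasp_force: 0.0
```

>>> apply_moves(deltas=[[0.5, [0, 0, -0.1], 0], [0.5, [0, 0, -0.3], 0], [0.5, [0, 0, -0.5], 0], [1, [-0.2, 0, -0.7], 0], [1, [-0.3, 0, -0.7], 0], [1, [-0.3, 0, -0.7], 0], [1, [-0.3, 0, -0.7], 0]])

```text
t: 37.4
eef_pos: [0.495, 0.1765, 0.2065]
tool_rot: [-0.0, 0.998, 0.066, 0.0]
contact_force: [0.6, -0.6, 0.0]
gripper_width: -0.001
grasp_force: 0.0
```

```bash
python3 - <<'E'
from cov import *
print(toolT()[:3,3])
p=shot("wrist","after.png"); x0,y0,nx,ny=.42,.08,280,220
print([np.round(d["point"],3).tolist() for d in bot.look_for(p,"hook_a")],[np.round(d["point"],3).tolist() for d in bot.look_for(p,"cover")])
# bar and flange at home heights: home bar top .088, flange top .060 ; if on hooks ~+.015
for z in (.088,.103):
    a=ortho(p,x0,y0,nx,ny,z); print("bar z",z); big(a.max(axis=2)<75,x0,y0+ny/1000,800,3000)
b=ortho(p,x0,y0,nx,ny,.06).astype(int)
C=np.array([.5557,.1838]); t=np.radians(7.5); c,s=np.cos(t),np.sin(t)
def samp(lx,ly):
    w=C+np.array([c*lx-s*ly,s*lx+c*ly])/1000; r,q=int((y0+ny/1000-w[1])*2000),int((w[0]-x0)*2000)
    return b[r,q].tolist()[0] if 0<=r<2*ny and 0<=q<2*nx else None
for u in (-40,0,40,80): print("+y",u,[(v,samp(u,v)) for v in range(60,70)],"-y",[(v,samp(u,-v)) for v in range(60,70)])
for u in (-40,40): print("+x",u,[(v,samp(v,u)) for v in range(93,103)])
for k in "round bar square".split(): print(k,[(np.round(d["point"],3).tolist(),round(d["confidence"],2)) for d in bot.look_for(p,"top_"+k)],[(np.round(d["point"],3).tolist(),round(d["confidence"],2)) for d in bot.look_for(p,"key_"+k)])
E
```

```text
[0.4950465  0.17648103 0.20651334]
[[0.456, 0.172, 0.077], [0.651, 0.197, 0.073]] [[0.568, 0.189, 0.063]]
bar z 0.088
  c 0.5543 0.1845 LxW 78.2 20.2 yaw 7.8
bar z 0.103
  c 0.5555 0.1846 LxW 73.7 19.1 yaw 7.7
+y -40 [(60, 138), (61, 138), (62, 140), (63, 152), (64, 180), (65, 205), (66, 213), (67, 214), (68, 214), (69, 213)] -y [(60, 143), (61, 143), (62, 142), (63, 142), (64, 149), (65, 164), (66, 175), (67, 179), (68, 181), (69, 188)]
+y 0 [(60, 143), (61, 142), (62, 143), (63, 150), (64, 169), (65, 195), (66, 210), (67, 213), (68, 212), (69, 212)] -y [(60, 150), (61, 151), (62, 149), (63, 148), (64, 157), (65, 170), (66, 178), (67, 179), (68, 185), (69, 199)]
+y 40 [(60, 147), (61, 147), (62, 147), (63, 147), (64, 160), (65, 190), (66, 208), (67, 211), (68, 211), (69, 210)] -y [(60, 158), (61, 158), (62, 156), (63, 151), (64, 155), (65, 170), (66, 178), (67, 179), (68, 180), (69, 188)]
+y 80 [(60, 150), (61, 149), (62, 149), (63, 148), (64, 155), (65, 183), (66, 205), (67, 210), (68, 209), (69, 210)] -y [(60, 164), (61, 165), (62, 155), (63, 128), (64, 94), (65, 75), (66, 78), (67, 76), (68, 78), (69, 94)]
+x -40 [(93, 163), (94, 164), (95, 164), (96, 163), (97, 189), (98, 209), (99, 210), (100, 209), (101, 209), (102, 26)]
+x 40 [(93, 153), (94, 153), (95, 153), (96, 162), (97, 197), (98, 210), (99, 211), (100, 209), (101, 209), (102, 0)]
round [([0.419, 0.19, 0.036], 0.75)] [([0.416, 0.192, 0.033], 0.58), ([0.567, 0.186, 0.064], 0.2)]
bar [] [([0.424, 0.238, 0.039], 0.78)]
square [([0.416, 0.138, 0.032], 0.53), ([0.464, 0.181, 0.069], 0.45)] [([0.422, 0.135, 0.037], 0.72), ([0.672, 0.098, 0.034], 0.31)]
```

The cover reads home: bar size matches at z = 0.088 and the flange edges are square. I'm going to the round key with the gripper shut.

```bash
python3 - <<'E'
from go import *
go([.413,.191,.08],7.5)
E
```

```text
at [0.4953 0.1763 0.2059] yaw 7.58 tilt [-0.0004 -0.0004] -> shift [-0.398 -0.128  0.63 ] turn 0.0002
```

>>> apply_moves(deltas=[[1, [-0.2, -0.06, 0], 0], [1, [-0.398, -0.128, 0], 0], [1, [-0.398, -0.128, 0.2], 0], [1, [-0.398, -0.128, 0.4], 0], [1, [-0.398, -0.128, 0.6], 0], [1, [-0.398, -0.128, 0.6], 0], [1, [-0.398, -0.128, 0.6], 0], [1, [-0.398, -0.128, 0.6], 0]])

```text
t: 38.65
eef_pos: [0.4143, 0.1919, 0.0881]
tool_rot: [-0.001, 0.998, 0.066, 0.001]
contact_force: [-0.5, -0.3, 0.1]
gripper_width: -0.004
grasp_force: 0.0
```

```bash
python3 - <<'E'
from go import *
go([.413,.191,.036],7.5); T=toolT()
for n in ["side","scene"]:
    p=shot(n,"k_%s.png"%n); print(n,[(k,[(np.round(d["point"],3).tolist(),round(d["confidence"],2)) for d in bot.look_for(p,"top_"+k)][:1]) for k in "round bar square".split()],proj(p,T[:3,3]))
E
```

```text
at [0.4143 0.1919 0.0881] yaw 7.57 tilt [0.0025 0.0017] -> shift [-0.007  0.004  0.26 ] turn 0.0002
side [('round', []), ('bar', [([0.659, 0.191, 0.071], 0.53)]), ('square', [([0.4, 0.123, 0.014], 0.69)])] [245.15023863 165.82271458]
scene [('round', [([0.406, 0.197, 0.036], 0.66)]), ('bar', [([0.388, -0.136, 0.043], 0.2)]), ('square', [([0.402, 0.143, 0.036], 0.73)])] [267.75591225 278.33344188]
```

>>> apply_moves(deltas=[[1, [-0.007, 0, 0.1], 0], [1, [-0.007, 0, 0.2], 0], [1, [-0.007, 0, 0.25], 0], [1, [-0.007, 0, 0.28], 0], [1, [-0.007, 0, 0.29], 0], [1, [-0.007, 0, 0.29], 0]])

```text
t: 39.65
eef_pos: [0.4108, 0.1908, 0.0287]
tool_rot: [0.0, 0.998, 0.066, -0.001]
contact_force: [-2.8, -1.1, 5.1]
gripper_width: 0.002
grasp_force: 2.3
```

>>> apply_moves(deltas=[[1, [0, 0, 0.006], 0], [1, [0, 0, 0.011], 0], [1, [0, 0, 0.011], 0], [1, [0, 0, 0.011], 0]])

```text
t: 40.05
eef_pos: [0.411, 0.1908, 0.0282]
tool_rot: [-0.0, 0.998, 0.066, -0.001]
contact_force: [-9.3, -3.2, 30.7]
gripper_width: -0.003
grasp_force: 15.2
```

Round key bottomed at z = 0.0282. I'm releasing it and moving to the bar key.

>>> apply_moves(deltas=[[1, [0, 0, -0.1], 0], [1, [0, 0, -0.24], 0], [1, [0.03, -0.1, -0.24], 0], [1, [0.076, -0.235, -0.24], 0], [1, [0.076, -0.235, -0.24], 0], [1, [0.076, -0.235, -0.24], 0], [1, [0.076, -0.235, -0.24], 0]])

```text
t: 40.75
eef_pos: [0.4202, 0.2387, 0.0742]
tool_rot: [0.0, 0.998, 0.066, -0.0]
contact_force: [-0.4, -0.3, 1.0]
gripper_width: 0.001
grasp_force: 0.0
```

```bash
python3 - <<'E'
from go import *
go([.421,.2395,.029],7.5)
p=shot("scene"); print([(k,[(np.round(d["point"],3).tolist(),round(d["confidence"],2)) for d in bot.look_for(p,"key_"+k)][:2]) for k in "round bar square".split()])
E
```

```text
at [0.4202 0.2387 0.0742] yaw 7.55 tilt [-0.0002 -0.0006] -> shift [ 0.005 -0.004  0.226] turn 0.0001
[('round', [([0.412, 0.196, 0.036], 0.66)]), ('bar', [([0.415, 0.243, 0.036], 0.59)]), ('square', [([0.405, 0.144, 0.035], 0.7)])]
```

>>> apply_moves(deltas=[[1, [0, -0.007, 0.1], 0], [1, [0, -0.007, 0.18], 0], [1, [0, -0.007, 0.21], 0], [1, [0, -0.007, 0.225], 0], [1, [0, -0.007, 0.232], 0], [1, [0, -0.007, 0.232], 0], [1, [0, -0.007, 0.232], 0]])

```text
t: 41.65
eef_pos: [0.4197, 0.2406, 0.0286]
tool_rot: [0.0, 0.998, 0.066, -0.0]
contact_force: [-2.3, -2.7, 8.4]
gripper_width: -0.001
grasp_force: 4.1
```

>>> apply_moves(deltas=[[1, [0, 0, 0.005], 0], [1, [0, 0, 0.01], 0], [1, [0, 0, 0.01], 0], [1, [0, 0, 0.01], 0]])

```text
t: 42.05
eef_pos: [0.4198, 0.2406, 0.0281]
tool_rot: [-0.0, 0.998, 0.066, -0.0]
contact_force: [-8.2, -5.3, 30.6]
gripper_width: -0.002
grasp_force: 15.7
```

>>> apply_moves(deltas=[[1, [0, 0, -0.1], 0], [1, [0, 0, -0.24], 0], [1, [-0.05, 0.2, -0.24], 0], [1, [-0.122, 0.4, -0.24], 0], [1, [-0.122, 0.476, -0.24], 0], [1, [-0.122, 0.476, -0.24], 0], [1, [-0.122, 0.476, -0.24], 0], [1, [-0.122, 0.476, -0.24], 0]])

```text
t: 42.85
eef_pos: [0.409, 0.1448, 0.074]
tool_rot: [-0.0, 0.998, 0.067, 0.0]
contact_force: [-0.1, 0.2, -0.3]
gripper_width: -0.0
grasp_force: 0.0
```

```bash
python3 - <<'E'
from go import *
go([.408,.143,.029],7.5)
E
```

```text
at [0.409  0.1448 0.074 ] yaw 7.68 tilt [0.0009 0.0009] -> shift [-0.006  0.008  0.225] turn 0.0005
```

>>> apply_moves(deltas=[[1, [-0.005, 0.008, 0.1], 0], [1, [-0.005, 0.008, 0.18], 0], [1, [-0.005, 0.008, 0.21], 0], [1, [-0.005, 0.008, 0.225], 0], [1, [-0.005, 0.008, 0.232], 0], [1, [-0.005, 0.008, 0.232], 0], [1, [-0.005, 0.008, 0.232], 0]])

```text
t: 43.55
eef_pos: [0.4077, 0.1429, 0.0284]
tool_rot: [-0.001, 0.998, 0.067, -0.0]
contact_force: [-4.3, 1.4, 13.3]
gripper_width: -0.0
grasp_force: 6.9
```

>>> apply_moves(deltas=[[1, [0, 0, 0.005], 0], [1, [0, 0, 0.009], 0], [1, [0, 0, 0.009], 0], [1, [0, 0, 0.009], 0]])

```text
t: 43.95
eef_pos: [0.4078, 0.143, 0.028]
tool_rot: [-0.001, 0.998, 0.067, 0.0]
contact_force: [-9.6, -1.0, 38.4]
gripper_width: -0.004
grasp_force: 19.5
```

>>> apply_moves(deltas=[[1, [0, 0, -0.1], 0], [1, [0, 0, -0.3], 0], [1, [0, 0, -0.5], 0], [1, [0, 0, -0.75], 0], [1, [0, 0, -0.9], 0], [1, [0, 0, -0.9], 0], [1, [0, 0, -0.9], 0]])

```text
t: 44.65
eef_pos: [0.4079, 0.1421, 0.2062]
tool_rot: [-0.001, 0.998, 0.066, 0.001]
contact_force: [-0.5, 0.2, -0.1]
gripper_width: -0.002
grasp_force: 0.0
```

```bash
python3 - <<'E'
from sl import *
o=bot.get_obs(); print(o["contact_force"],o["eef_pos"])
for n in ["scene","side"]:
    q=shot(n); print(n,cores(q))
    for t in ["cover","sleeve_1","can","salt_shaker","sauce_bottle","hook_a","key_square"]: print(t,[(np.round(d["point"],3).tolist(),round(d["confidence"],2)) for d in bot.look_for(q,t)][:2])
E
```

```text
[-0.5431252   0.16219537 -0.13601742] [0.40785871 0.14205859 0.20615683]
scene [(None, nan, 1.6, 50), (None, nan, 1.4, 46)]
cover [([0.542, 0.188, 0.06], 0.57)]
sleeve_1 []
can [([0.677, 0.101, 0.087], 0.8)]
salt_shaker [([0.387, -0.133, 0.044], 0.68)]
sauce_bottle [([0.712, -0.218, 0.088], 0.72)]
hook_a [([0.651, 0.201, 0.074], 0.59), ([0.446, 0.173, 0.054], 0.54)]
key_square [([0.404, 0.149, 0.035], 0.54), ([0.677, 0.1, 0.089], 0.15)]
side [(None, nan, 2.0, 47), (None, nan, 1.6, 46)]
cover [([0.548, 0.173, 0.058], 0.76)]
sleeve_1 []
can [([0.687, 0.072, 0.08], 0.84), ([0.405, 0.133, 0.031], 0.31)]
salt_shaker [([0.396, -0.15, 0.039], 0.89)]
sauce_bottle [([0.726, -0.224, 0.099], 0.91)]
hook_a [([0.449, 0.164, 0.052], 0.68), ([0.655, 0.194, 0.072], 0.47)]
key_square [([0.408, 0.13, 0.033], 0.44)]
```

Everything is in place: bystanders have not moved, the mat is empty, the cover is home and the keys have sprung back. I'm handing in.

```bash
python3 -c "
from station import bot
print(bot.hand_in())"
```

```text
the job is handed in; nothing more can be done
None
```

I handed the job in: three sleeves were on the mat and all lie flat in the cassette, the cover is pushed home under both hooks by the measured heights, and the round, bar and square keys were pressed right down in that order. The can, bottle and shaker still stand where they were, and the highest force I read was about 41 N at the wrist, while seating the cover.

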